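Gauge a packing stack and set the rivet grip wheel

ROBOT

A 6-joint arm with a two-finger parallel gripper is mounted at the origin on the work surface. World frame = base frame: x ahead of the robot, y to its left, z up, the work surface at z = 0. Lengths are in m, angles in rad, forces in N, time in s.
With the tool pointing down it reaches from about 0.35 to 0.875 m from the base axis. Payload 15.5 kg.
Tool frame: the origin (TCP) lies at the very end of the fingers, on their centre line; the grasp point (between the pads) lies 19 mm behind it (grasp_offset is the distance from the TCP to the grasp point, in m); z points along the fingers, y is the direction in which the jaws open and shut (so a half turn about z gives the same grasp; the last joint's range is limited). The gripper opens to 85 mm and grips with 20 to 120 N. Pads are 22 mm wide; open, the fingers measure 114 mm over their backs; the gripper's body (76 mm by 85 mm) begins 54 mm behind the grasp point. The pads swing forward as they close: fully open they stand 13 mm farther back than shut.
Start: joints at [1.044, 0.494, 1.345, -0, 1.302, -0.096], TCP at [0.262, 0.568, 0.231] pointing down, gripper open.
Joint ranges: [-2.91, 2.91], [-0.82, 2.16], [0.22, 2.67], [-1.22, 4.37], [0.12, 2.79], [-3.08, 3.08]. Speed limits (rad/s): [1.89, 1.89, 2.57, 3.01, 3.01, 3.01].

INTERFACE

Orientations are given as [roll, pitch, yaw] about the fixed x, y, z axes, in that order (R = Rz(yaw) Ry(pitch) Rx(roll)).
In Python, from cell import * gives the robot as it stands.
- The arm moves only by the tool play_rows, never from a script. Its argument "steps" is one flat list of numbers, 7 for each row, row after row: the turn, a rotation vector about the tool's x, y, z in rad, then the shift along the tool's x, y, z in mm, then the closure, from -1 (fully open) to 1 (shut), so that 0 is half open. In form: [ax, ay, az, dx, dy, dz, gripper, ax, ay, az, dx, dy, dz, gripper, ...]. A call has 1 to 20 rows; each row shifts and turns the commanded pose from where the row before left it, along the tool's axes as they then stand; what a row does not reach is not made up. A row lasts 1/8 s, in which the tool goes at most 62.5 mm and 10.7 degrees, less where a joint would pass 70% of its speed; a pose out of reach is approached as far as the arm can. A call is refused whole if a number of a shift passes 62.5 or a number of a turn 0.188, either way. A call with a gripper value outside its range is refused whole. The fingers move at their own pace and stop on an object; "newtons" is the grip in N (left out, the last holds). Time passes only in rows, so rows that do not move let the fingers close. It gives the time, the measured TCP pose, the force and the opening at its end, in the units of the state.
- sense(): the state, without advancing time (a new reading comes with each control period).
- snapshot(name): name is "scene" or "top"; returns the picture (420x560x3 uint8, red, green, blue); there is no depth.
- get_calibration(name): a dict with "mtx" (3x3 intrinsics, pixels), "k1" (the pictures are not rectified: a ray, as slopes to the right and down, at radius r is drawn at 1 + k1 r^2 times it, then the intrinsics apply), "eye" and "rotation" of the camera in the world. Camera axes: x right, y up, looking along -z (the intrinsics and any distortion apply to the point x, -y, -z); pixel columns grow to the right and rows downward; lengths in m; the calibration is good to about 2 mm. A picture is of the moment at which its call begins. get_calibration takes no time and is no camera call.
- job_done(): hands the job in, once; it reports no verdict.
Trained networks look in the newest picture that a camera, given by its name, has taken for a name from the list of things; names that differ only in an ending like _2 or _b are one class to them, and where a whole thing is asked for, a point or a joint stands for the part that bears it (a point fixed in the world has none). Each returns a list of dicts, best first, with "p" (0 to 1); they miss things now and then, are a little off and sometimes report something else, mostly with a low value. They report only what shows in the picture. A call takes as long as a camera call.
- search_frame(camera, thing): "extent" ([left, top, right, bottom] in pixels, round what is visible of it).
The state is a dict: "t": time; "q": joint angles; "joint_vel": joint speeds; "tau": joint torques, N m; "tool_pos": TCP position; "tool_rot": TCP orientation; "contact_force": force on the tool from outside, world axes, zero at the start; "ft_torque": the same for the moment, N m; "opening": opening from 0.0 (shut) to 1.0 (fully open).
Only numpy, scipy, OpenCV 4.12 (cv2) and the standard library are available. Lean on these libraries where they do the work, as an engineer would, in place of code of your own. Each camera call takes 0.05 s, during which the arm holds its last target. There are 200 camera calls.

TASK

Stack every green packing plate on the bench squarely on the thickness gauge's anvil, with their far ends under its foot, and then gently press the gauge's red cap down until the foot rests firmly on the stack, holding it about a second, to read the thickness. Then roll the knurled wheel on the blue rivet-press box until its window shows that thickness in whole centimetres, the digit centred. Finally clear the plates off the gauge into the grey tray, lying flat (side by side or stacked), with the wheel left at that digit and the bottle, the tub and the tape roll left alone.

Things in the scene. Friction and masses are not known exactly. Their poses are not given: they have to be found in the camera images.
- plate_thin: a primer-green aluminium packing plate, 150 mm long (its x axis) x 46 mm wide (its y axis) x 10 mm thick, two rows of small dark holes drawn on it, 0.19 kg (varies); origin at the centre of its underside, z up; starts flat on the bench, roughly crosswise. Either end and either face serves. May be absent (None)
- plate_mid: a primer-green aluminium packing plate, 150 mm long (its x axis) x 46 mm wide (its y axis) x 20 mm thick, two rows of small dark holes drawn on it, 0.37 kg (varies); origin at the centre of its underside, z up; starts flat on the bench, roughly crosswise. Either end and either face serves. May be absent (None)
- plate_thick: a primer-green aluminium packing plate, 150 mm long (its x axis) x 46 mm wide (its y axis) x 30 mm thick, two rows of small dark holes drawn on it, 0.56 kg (varies); origin at the centre of its underside, z up; starts flat on the bench, roughly crosswise. Either end and either face serves. May be absent (None)
- gauge: fixed bench thickness gauge, origin on the bench under the anvil's centre; +x points from the open loading side (robot's side) to the column. Grey base 130 mm wide, 20 mm high, from -85 to +130 mm in x; steel column 28 mm thick, 230 mm high at x = +108 mm, with an arm to the head. Plates go in from -x, length along x, their far ends under the foot
- gauge_head (a point): middle of the gauge's dark head, fixed over the anvil's far end, 55 mm along the gauge's +x and 138 mm above the bench: 34 mm (x) x 40 mm (y) x 46 mm high, on its -x face a 48 mm round dial reaching back to x = +31 mm. The foot's spindle runs through it
- gauge_anvil (a point): centre of the anvil face, the flat top of the gauge's base, 20 mm above the bench: the plates' centres belong over this point, one on another (within about 15 mm, square with the gauge within 8 degrees)
- gauge_pad (a point): the gauge's foot, a steel disc of 26 mm diameter and 10 mm height on a 12 mm spindle, 55 mm along the gauge's +x from the anvil centre; this point is the centre of its underside, 80 mm above the anvil at rest
- gauge_foot (a joint): travel of the gauge's foot, m: 0 at rest (80 mm above the anvil), growing as it is pressed down, so stack thickness = 0.080 - value when the foot rests on the stack. A spring lifts it back when released: about 2 N to start it, 4 N at 50 mm
- gauge_cap_top (a point): centre of the top of the gauge's red cap, 40 mm in diameter and 12 mm high, on the upper end of the foot's spindle, over the foot; 232 mm above the bench at rest, goes down with the foot. Pressed from above
- press_box: fixed blue control box of the rivet press, 130 mm (x) x 116 mm (y) x 92 mm high, origin on the bench under its centre, x away from the robot. A black knurled thumbwheel stands 16 mm out of a slot in its top, 82 mm (x) by 26 mm (y); 33 mm to the wheel's +y is a steel-framed window, 21 x 20 mm, where a white drum on the wheel's axle shows its digit
- wheel_axis (a point): centre of the thumbwheel, on its axle (which lies along the box's y), 58 mm above the bench; the wheel is 20 mm wide and 100 mm in diameter over its 30 ribs (2 mm high), so its top is 108 mm above the bench and 16 mm above the box
- grip_wheel (a joint): angle of the thumbwheel, rad: digit k stands centred in the window at k x 0.6283 (0 to 9, end stops 0.1 rad past 0 and 9). It grows when the wheel's top is rolled along the box's +x (away from the robot), and it stays where it is left (friction 0.03 N m). It starts between about 7 and 9, often between two digits. Black digits, upright as seen from the robot
- tray: fixed shallow grey tray, outside 210 mm (x) x 150 mm (y) x 22 mm high, walls and floor 5 mm thick; origin on the bench under its centre
- tray_in (a point): centre of the tray's inner floor, 5 mm above the bench; inside 200 x 140 mm, the plates lie in it with their length along the tray's x
- spray_bottle: bystander: white bottle with yellow cap, 70 mm in diameter, 190 mm high; origin at its foot
- black_tub: bystander: black tub, 100 mm in diameter, 110 mm high; origin at its foot
- tape_roll: bystander: yellow tape roll lying flat, 104 mm in diameter, 48 mm high; origin at its foot

How it is judged:
By the outcome, as a careful person would: the job done as asked, in the order asked, and still so for the second after the job is handed in, with the robot touching nothing.
Of plate_thin, plate_mid, plate_thick only 2 to 3 are there at a start; the rules pass over those that are not, and their reading is None.
At some moment in a run one of plate_thin, plate_mid, plate_thick may be knocked a few centimetres aside while the robot is not near it.
Once in a run the grip may slacken for a moment while it holds something.
It also fails if it takes over 210 s, if anything falls off the work surface, if the arm or the gripper's body presses on something with over 40 N, if the wrist force passes 120 N, or if a joint passes its speed limit or range.

## Working session

There is one attempt and no reset: what is moved stays moved. The work goes in short steps, Python scripts to look and compute and a tool call to move; the robot and the scene stay as the last step left them, time stands still between calls to the robot, and variables do not carry over. Pictures are saved under pics/ and viewed, about 12 in all and at most 16, crops included, and the job is handed in when it is done.

Besides the shell and the picture viewer there is one more tool, called after "Call:" by a JSON object that holds its "api" and its "payload". play_rows: Moves the arm, as the interface text tells. Its arguments: {"type":"object","properties":{"steps":{"type":"array","items":{"type":"number"}},"newtons":{"type":"number"}},"required":["steps"]}

```bash
mkdir -p pics; cat > h.py <<'E'
from cell import *
import numpy as np, cv2
def save(cam,n,crop=None,s=1):
    im=snapshot(cam)
    if crop: l,t,r,b=crop; im=im[t:b,l:r]
    if s!=1: im=cv2.resize(im,None,fx=s,fy=s,interpolation=cv2.INTER_CUBIC)
    cv2.imwrite('pics/'+n+'.png',np.ascontiguousarray(im[:,:,::-1]))
def ray(cam,u,v):
    c=get_calibration(cam);K=np.array(c['mtx']);k=c['k1']
    x=(u-K[0,2])/K[0,0];y=(v-K[1,2])/K[1,1]
    a,b=x,y
    for _ in range(20):
        s=1+k*(a*a+b*b);a,b=x/s,y/s
    return np.array(c['eye']),np.array(c['rotation'])@np.array([a,-b,-1])
def at(cam,u,v,z):
    e,d=ray(cam,u,v);return e+d*(z-e[2])/d[2]
def proj(cam,P):
    c=get_calibration(cam);K=np.array(c['mtx'])
    p=np.array(c['rotation']).T@(np.array(P)-np.array(c['eye']));a,b=p[0]/-p[2],-p[1]/-p[2]
    s=1+c['k1']*(a*a+b*b);return K[0,0]*a*s+K[0,2],K[1,1]*b*s+K[1,2]
E
python3 - <<'E'
from h import *
np.set_printoptions(precision=3,suppress=True)
for c in('scene','top'):
    save(c,c+'0'); print(c,get_calibration(c))
    for t in ['plate_thin','plate_mid','plate_thick','gauge','press_box','tray','spray_bottle','black_tub','tape_roll','gauge_cap_top','wheel_axis']:
        print(t,[(np.round(d['extent'],1).tolist(),round(d['p'],2)) for d in search_frame(c,t)][:3])
print(sense())
E
```

```text
scene {'mtx': array([[430.946,   0.   , 275.527],
       [  0.   , 430.946, 210.584],
       [  0.   ,   0.   ,   1.   ]]), 'k1': -0.06846276954514784, 'eye': array([1.267, 0.156, 1.387]), 'rotation': array([ 0.547, -0.006,  1.818])}
plate_thin [([278.4, 235.3, 282.0, 250.4], 0.17)]
plate_mid [([334.1, 212.5, 380.4, 234.9], 0.6)]
plate_thick [([263.5, 194.6, 300.7, 217.6], 0.56)]
gauge [([255.5, 232.8, 306.2, 296.4], 0.59)]
press_box [([324.9, 236.4, 371.5, 294.9], 0.85)]
tray [([172.9, 211.0, 225.1, 270.5], 0.57)]
spray_bottle [([395.0, 210.1, 424.0, 249.1], 0.69)]
black_tub [([138.4, 184.9, 168.4, 221.8], 0.84)]
tape_roll []
gauge_cap_top [([270.3, 236.0, 286.4, 256.9], 0.64)]
wheel_axis [([326.3, 235.8, 372.1, 293.0], 0.82)]
top {'mtx': array([[520.774,   0.   , 277.528],
       [  0.   , 520.774, 211.362],
       [  0.   ,   0.   ,   1.   ]]), 'k1': -0.16406615374529077, 'eye': array([ 0.362, -0.023,  1.541]), 'rotation': array([ 0.137,  0.017, -1.565])}
plate_thin [([263.7, 149.8, 276.0, 163.1], 0.51)]
plate_mid [([164.5, 254.3, 214.0, 267.1], 0.7)]
plate_thick [([258.0, 254.8, 
[... 363 characters left out ...]

black_tub [([419.7, 196.0, 466.2, 236.2], 0.78)]
tape_roll [([103.1, 189.0, 142.6, 224.5], 0.64), ([259.1, 150.9, 274.6, 164.0], 0.34)]
gauge_cap_top [([262.0, 148.1, 277.0, 166.1], 0.68), ([168.5, 163.9, 218.8, 215.0], 0.39)]
wheel_axis [([167.9, 166.1, 214.3, 219.6], 0.6)]
{'t': 1.2, 'q': array([ 1.044,  0.494,  1.346,  0.   ,  1.303, -0.096]), 'joint_vel': array([-0.   ,  0.002, -0.002, -0.001,  0.001, -0.001]), 'tau': array([ -0.002, -88.2  , -38.427,  -0.   ,   0.001,   0.   ]), 'tool_pos': array([0.262, 0.568, 0.231]), 'tool_rot': array([-3.142, -0.   ,  2.71 ]), 'contact_force': array([-1.049, -0.065,  0.531]), 'ft_torque': array([0.032, 0.039, 0.057]), 'opening': 1.0020080160859648}
```

```bash
sed -i "s/^def save/from scipy.spatial.transform import Rotation as Ro\n_gc=get_calibration\ndef get_calibration(n):\n    c=dict(_gc(n));c['rotation']=Ro.from_euler('xyz',c['rotation']).as_matrix();return c\ndef save/" h.py
python3 - <<'E'
from h import *
import cv2
a=cv2.imread('pics/scene0.png');b=cv2.imread('pics/top0.png')
cv2.imwrite('pics/s1.png',cv2.resize(a[170:310,120:440],None,fx=2.5,fy=2.5,interpolation=2))
cv2.imwrite('pics/t1.png',cv2.resize(b[120:290,90:480],None,fx=2,fy=2,interpolation=2))
for p in [(.262,.568,.231)]: print(proj('top',p),proj('scene',p))
E
```

```text
(np.float64(57.40045518598734), np.float64(318.10118004226734)) (np.float64(463.25559146880954), np.float64(168.68582007486492))
```

View pics/s1.png

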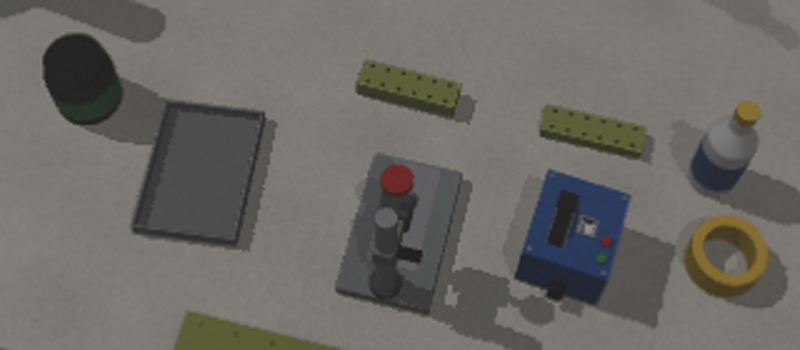

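View pics/t1.png

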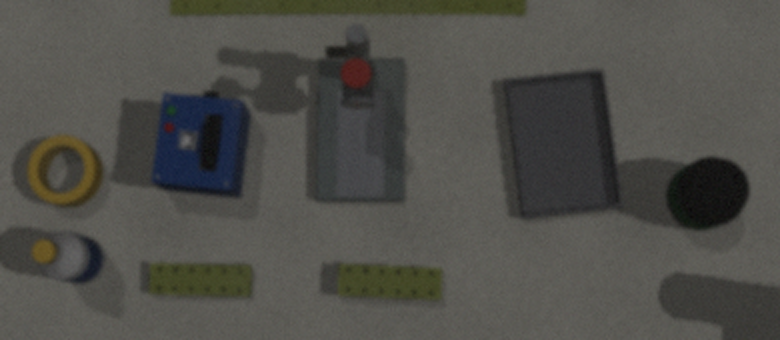

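```bash
python3 - <<'E'
import cv2,numpy as np
a=cv2.imread('pics/scene0.png');b=cv2.imread('pics/top0.png')
cv2.imwrite('pics/both.png',cv2.resize(np.vstack([a,b]),(560*5//7,840*5//7),interpolation=cv2.INTER_AREA))
E
```

```text
(no output)
```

View pics/both.png

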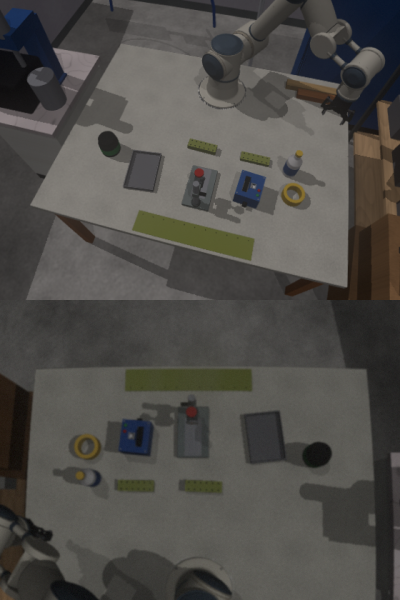

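```bash
cat > fit.py <<'E'
from h import *
from scipy.optimize import minimize
def hull(cam,pts):
    return cv2.convexHull(np.array([proj(cam,p) for p in pts],np.float32)).reshape(-1,2)
def box(x,y,yaw,lx,ly,z0,z1):
    c,s=np.cos(yaw),np.sin(yaw)
    return [(x+c*a-s*b,y+s*a+c*b,z) for a in(-lx/2,lx/2) for b in(-ly/2,ly/2) for z in(z0,z1)]
def soft(h,shape,off):
    m=np.zeros((shape[0]*4,shape[1]*4),np.uint8)
    cv2.fillPoly(m,[np.round(((h-off+.5)*4-.5)*16).astype(np.int32)],255,shift=4)
    return cv2.resize(m,(shape[1],shape[0]),interpolation=cv2.INTER_AREA)/255.
def greenmask(im):
    h=cv2.cvtColor(im,cv2.COLOR_RGB2HSV);return ((h[...,0]>22)&(h[...,0]<45)&(h[...,1]>90)).astype(float)
def fitbox(masks,offs,x0,dims,z0=0):
    def cost(p):
        return sum(np.abs(soft(hull(c,box(p[0],p[1],p[2],dims[0],dims[1],z0,z0+dims[2])),masks[c].shape,offs[c])-masks[c]).sum() for c in masks)
    b=None
    for d in (0,.1,-.1):
        s=np.array(x0)+[0,0,d]
        r=minimize(cost,s,method='Nelder-Mead',options=dict(initial_simplex=[s,s+[.015,0,0],s+[0,.015,0],s+[0,0,.1]],xatol=1e-4,fatol=.05,maxiter=150))
        if b is None or r.fun<b.fun:b=r
    return b.x,b.fun
E
python3 - <<'E'
from fit import *
np.set_printoptions(precision=4,suppress=True)
ims={c:np.median([snapshot(c) for _ in range(5)],axis=0).astype(np.uint8) for c in('scene','top')}
for c in ims: np.save(c+'.npy',ims[c])
ext={'A(left,+y)':dict(scene=(334,212,380,235),top=(164,254,214,267)),'B':dict(scene=(263,194,301,218),top=(258,255,311,271))}
for n,e in ext.items():
    M={};O={}
    for c,(l,t,r,b) in e.items():
        l-=8;t-=8;r+=8;b+=8
        M[c]=greenmask(ims[c][t:b,l:r]);O[c]=np.array([l,t]);M[c]=cv2.morphologyEx(M[c],cv2.MORPH_CLOSE,np.ones((3,3)))
    l,t,r,b=e['top'];g=at('top',(l+r)/2,(t+b)/2,.02)
    print(n,g,[m.sum() for m in M.values()])
    for th in(.01,.02,.03): print(th,*fitbox(M,O,[g[0],g[1],1.57],(.15,.046,th)))
# box
e=dict(scene=(325,236,372,295),top=(168,163,218,218));M={};O={}
for c,(l,t,r,b) in e.items():
    l-=8;t-=8;r+=8;b+=8
    im=ims[c][t:b,l:r].astype(int);m=((im[...,2]-im[...,0])>25).astype(float)
    M[c]=cv2.morphologyEx(m,cv2.MORPH_CLOSE,np.ones((9,9)));O[c]=np.array([l,t])
g=at('top',195,190,.09);print('box',g,*fitbox(M,O,[g[0],g[1],0],(.13,.116,.092)))
# cap
for c,(l,t,r,b) in dict(scene=(262,228,295,265),top=(255,140,285,172)).items():
    im=ims[c][t:b,l:r].astype(int);m=((im[...,0]-im[...,1])>45)
    v,u=np.nonzero(m);print('cap',c,u.mean()+l,v.mean()+t,m.sum(),at(c,u.mean()+l,v.mean()+t,.228))
f=lambda L:[at('top',u/2+90-.25,v/2+120-.25,z)[:2] for u,v,z in L]
print('gauge base',f([(320,60,.02),(405,60,.02),(405,200,.02),(315,200,.02)]))
print('tray',f([(503,80,.022),(602,72,.022),(618,205,.022),(524,215,.022)]))
E
```

```text
A(left,+y) [0.4253 0.263  0.02  ] [np.float64(404.0), np.float64(679.0)]Traceback (most recent call last):
  File "<stdin>", line 13, in <module>
  File "fit.py", line 20, in fitbox
    r=minimize(cost,s,method='Nelder-Mead',options=dict(initial_simplex=[s,s+[.015,0,0],s+[0,.015,0],s+[0,0,.1]],xatol=1e-4,fatol=.05,maxiter=150))
    res = _minimize_neldermead(fun, x0, args, callback, bounds=bounds,
                               **options)
    fxr = func(xr)
    fx = function(np.copy(x), *(wrapper_args + args))
  File "fit.py", line 16, in cost
    return sum(np.abs(soft(hull(c,box(p[0],p[1],p[2],dims[0],dims[1],z0,z0+dims[2])),masks[c].shape,offs[c])-masks[c]).sum() for c in masks)
  File "fit.py", line 16, in <genexpr>
    return sum(np.abs(soft(hull(c,box(p[0],p[1],p[2],dims[0],dims[1],z0,z0+dims[2])),masks[c].shape,offs[c])-masks[c]).sum() for c in masks)
                           ~~~~^^^^^^^^^^^^^^^^^^^^^^^^^^^^^^^^^^^^^^^^^^^^^^^^^^^^^
  File "fit.py", line 4, in hull
    return cv2.convexHull(np.array([proj(cam,p) for p in pts],np.float32)).reshape(-1,2)
                                    ~~~~^^^^^^^
  File "h.py", line 22, in proj
    c=get_calibration(cam);K=np.array(c['mtx'])
  File "h.py", line 6, in get_calibration
    c=dict(_gc(n));c['rotation']=Ro.from_euler('xyz',c['rotation']).as_matrix();return c
           ~~~^^^
ValueError: time passes only in moves, steps and waits
```

```bash
sed -i "s/^def get_calibration/import functools\n@functools.cache\ndef get_calibration/" h.py
cat > m1.py <<'E'
from fit import *
np.set_printoptions(precision=4,suppress=True)
ims={c:np.load(c+'.npy') for c in('scene','top')}
ext={'A(left,+y)':dict(scene=(334,212,380,235),top=(164,254,214,267)),'B':dict(scene=(263,194,301,218),top=(258,255,311,271))}
for n,e in ext.items():
    M={};O={}
    for c,(l,t,r,b) in e.items():
        l-=8;t-=8;r+=8;b+=8
        M[c]=greenmask(ims[c][t:b,l:r]);O[c]=np.array([l,t]);M[c]=cv2.morphologyEx(M[c],cv2.MORPH_CLOSE,np.ones((3,3)))
    l,t,r,b=e['top'];g=at('top',(l+r)/2,(t+b)/2,.02)
    print(n,g,[m.sum() for m in M.values()])
    for th in(.01,.02,.03): print(th,*fitbox(M,O,[g[0],g[1],1.57],(.15,.046,th)))
# box
e=dict(scene=(325,236,372,295),top=(168,163,218,218));M={};O={}
for c,(l,t,r,b) in e.items():
    l-=8;t-=8;r+=8;b+=8
    im=ims[c][t:b,l:r].astype(int);m=((im[...,2]-im[...,0])>25).astype(float)
    M[c]=cv2.morphologyEx(m,cv2.MORPH_CLOSE,np.ones((9,9)));O[c]=np.array([l,t])
g=at('top',195,190,.09);print('box',g,*fitbox(M,O,[g[0],g[1],0],(.13,.116,.092)))
# cap
for c,(l,t,r,b) in dict(scene=(262,228,295,265),top=(255,140,285,172)).items():
    im=ims[c][t:b,l:r].astype(int);m=((im[...,0]-im[...,1])>45)
    v,u=np.nonzero(m);print('cap',c,u.mean()+l,v.mean()+t,m.sum(),at(c,u.mean()+l,v.mean()+t,.228))
f=lambda L:[at('top',u/2+90-.25,v/2+120-.25,z)[:2] for u,v,z in L]
print('gauge base',f([(320,60,.02),(405,60,.02),(405,200,.02),(315,200,.02)]))
print('tray',f([(503,80,.022),(602,72,.022),(618,205,.022),(524,215,.022)]))
E
python3 m1.py
```

```text
A(left,+y) [0.4253 0.263  0.02  ] [np.float64(404.0), np.float64(679.0)]
0.01 [0.4255 0.2634 1.5641] 302.5607843137255
0.02 [0.4265 0.2616 1.5503] 306.91372549019604
0.03 [0.4273 0.2614 1.499 ] 387.5098039215686
B [ 0.4202 -0.0175  0.02  ] [np.float64(386.0), np.float64(709.0)]
0.01 [ 0.4254 -0.0186  1.5325] 414.6078431372549
0.02 [ 0.4249 -0.0189  1.5356] 363.50588235294117
0.03 [ 0.4261 -0.0194  1.5219] 355.8941176470588
box [0.623  0.2381 0.09  ] [ 0.6202  0.2563 -0.0877] 1225.5098039215686
cap scene 278.2105263157895 241.00877192982455 114 [0.683  0.0241 0.228 ]
cap top 266.7464788732394 157.04225352112675 71 [0.6852 0.0288 0.228 ]
gauge base [array([0.7589, 0.0884]), array([ 0.7591, -0.0394]), array([ 0.5473, -0.0398]), array([0.5467, 0.0928])]
tray [array([ 0.7284, -0.1861]), array([ 0.7418, -0.336 ]), array([ 0.5405, -0.3545]), array([ 0.5254, -0.2146])]
```

```bash
python3 - <<'E'
from fit import *
ims={c:np.load(c+'.npy') for c in('scene','top')}
for c,u,v in [('scene',357,223),('top',189,261),('top',285,262),('top',180,200),('scene',340,280),('scene',335,255)]:
    print(c,u,v,ims[c][v,u-2:u+3].tolist())
h=cv2.cvtColor(ims['top'],cv2.COLOR_RGB2HSV);print(h[248:276,189].tolist())
h=cv2.cvtColor(ims['scene'],cv2.COLOR_RGB2HSV);print(h[207:240,357].tolist())
h=cv2.cvtColor(ims['scene'],cv2.COLOR_RGB2HSV);print(h[190:225,282].tolist())
E
```

```text
scene 357 223 [[92, 94, 56], [92, 94, 56], [91, 94, 56], [92, 95, 57], [92, 95, 57]]
top 189 261 [[67, 70, 40], [69, 75, 40], [67, 71, 40], [67, 71, 39], [68, 70, 40]]
top 285 262 [[66, 71, 40], [69, 72, 41], [66, 70, 37], [68, 70, 41], [68, 72, 40]]
top 180 200 [[24, 37, 65], [23, 37, 66], [25, 38, 66], [26, 39, 66], [24, 36, 66]]
scene 340 280 [[34, 38, 50], [34, 39, 50], [34, 38, 50], [34, 39, 50], [34, 38, 50]]
scene 335 255 [[85, 89, 96], [42, 58, 93], [43, 58, 92], [42, 58, 91], [43, 58, 92]]
[[21, 20, 91], [20, 17, 91], [30, 20, 89], [33, 38, 81], [35, 71, 72], [34, 104, 71], [34, 115, 71], [35, 115, 71], [34, 118, 69], [34, 117, 72], [33, 115, 71], [33, 111, 71], [34, 117, 72], [34, 111, 71], [35, 115, 71], [34, 117, 72], [35, 115, 73], [35, 115, 73], [31, 98, 70], [32, 63, 69], [33, 32, 72], [17, 23, 79], [21, 21, 86], [26, 22, 91], [25, 17, 91], [21, 19, 92], [19, 22, 92], [25, 17, 90]]
[[17, 19, 123], [19, 17, 121], [19, 17, 122], [17, 19, 121], [17, 19, 124], [20, 19, 122], [20, 19, 121], [23, 17, 123], [21, 24, 106], [31, 95, 97], [32, 102, 95], [32, 105, 95], [32, 105, 95], [32, 103, 94], [32, 105, 95], [32, 105, 95], [32, 103, 94], [32, 105, 95], [32, 103, 94], [32, 101, 86], [32, 73, 56], [32, 66, 54], [27, 36, 77], [19, 17, 123], [20, 19, 122], [20, 19, 121], [17, 19, 123], [17, 19, 124], [20, 19, 123], [19, 17, 122], [20, 19, 122], [15, 17, 122], [19, 17, 121]]
[[17, 18, 125], [17, 18, 126], [20, 18, 125], [18, 20, 125], [20, 19, 122], [20, 19, 122], [19, 17, 122], [26, 33, 116], [31, 90, 96], [32, 94, 81], [32, 100, 94], [32, 102, 95], [32, 102, 95], [32, 102, 95], [32, 102, 95], [32, 102, 95], [32, 102, 95], [32, 102, 95], [31, 90, 74], [32, 70, 58], [30, 65, 55], [30, 64, 56], [30, 53, 62], [17, 19, 122], [19, 16, 125], [20, 19, 124], [20, 19, 124], [19, 16, 124], [20, 19, 122], [18, 21, 122], [19, 17, 121], [19, 17, 123], [15, 16, 124], [18, 21, 123], [23, 17, 121]]
```

```bash
sed -i 's/h\[...,1\]>90/h[...,1]>46/; s/h\[...,0\]<45/h[...,0]<48/' fit.py; sed -i 's/im\[...,2\]-im\[...,0\])>25/im[...,2]-im[...,0])>12/' m1.py; python3 m1.py | head -9
```

```text
A(left,+y) [0.4253 0.263  0.02  ] [np.float64(548.0), np.float64(835.0)]
0.01 [0.4284 0.2627 1.5652] 178.21176470588233
0.02 [0.4279 0.2624 1.5597] 109.32156862745097
0.03 [0.4282 0.2608 1.5614] 125.26274509803922
B [ 0.4202 -0.0175  0.02  ] [np.float64(582.0), np.float64(869.0)]
0.01 [ 0.4264 -0.0185  1.5469] 257.88235294117646
0.02 [ 0.4274 -0.018   1.5253] 187.52156862745096
0.03 [ 0.4265 -0.0174  1.5338] 114.98431372549021
box [0.623  0.2381 0.09  ] [ 0.6228  0.2574 -0.104 ] 318.0745098039215
```

```bash
python3 - <<'E'
from fit import *
np.set_printoptions(precision=4,suppress=True)
print(at('top',210/2+89.75,142/2+119.75,.103),at('scene',564/2.5+120,218/2.5+170,.103))
print(at('top',187/2+89.75,141/2+119.75,.092),at('scene',588/2.5+120,226/2.5+170,.092))
for c in('scene','top'):
    im=np.load(c+'.npy').copy()
    def dr(pts,col):
        global im
        cv2.polylines(big,[np.round((hull(c,pts)+.5-o)*6).astype(int)],True,col,1)
    l,t,r,b=dict(scene=(250,185,385,305),top=(160,125,300,275))[c];o=np.array([l,t])
    big=cv2.resize(im[t:b,l:r],None,fx=6,fy=6,interpolation=2);big=np.clip(big*1.6,0,255).astype(np.uint8)
    dr(box(.6228,.2574,-.104,.13,.116,.092,.0921),(255,255,0));dr(box(.6228,.2574,-.104,.13,.116,0,.0001),(255,128,0))
    dr(box(.6228,.2574,-.104,.082,.026,.092,.0921),(255,0,255))
    for x,y,w,t2 in((.4279,.2624,1.56,.02),(.4265,-.0174,1.534,.03)): dr(box(x,y,w,.15,.046,0,t2),(255,0,0))
    dr(box(.629+.0225,.026,0,.215,.13,.02,.0201),(0,255,255)); 
    if c=='top': dr(box(.684,.026,0,.04,.04,.232,.2321),(0,255,0))
    cv2.imwrite(f'pics/ov_{c}.png',cv2.resize(big,None,fx=.66,fy=.66,interpolation=3)[:,:,::-1])
E
```

```text
[0.6185 0.2364 0.103 ] [0.6234 0.2389 0.103 ]
[0.6219 0.2716 0.092 ] [0.6216 0.2724 0.092 ]
```

View pics/ov_top.png

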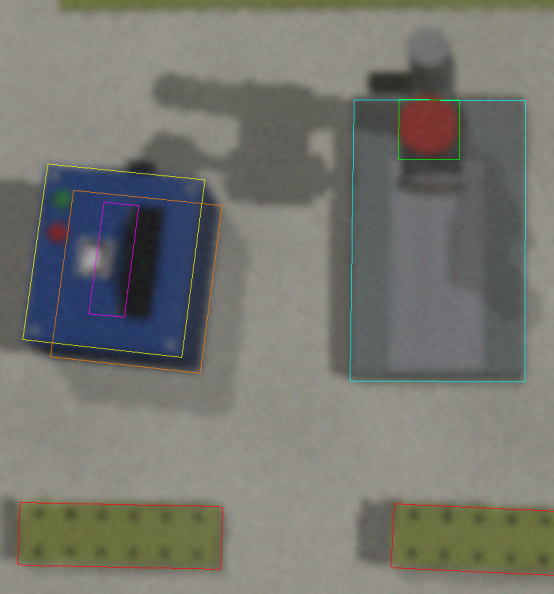

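View pics/ov_scene.png

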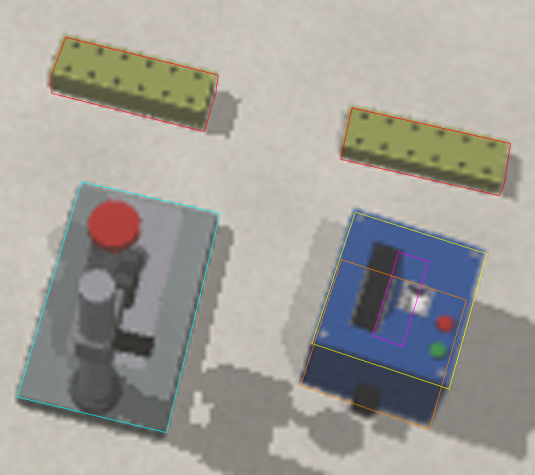

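```bash
cat > go.py <<'E'
import sys
from h import *
s=sense();p=s['tool_pos'];r=s['tool_rot']
a=[eval(v) for v in sys.argv[1:]]
R=Ro.from_euler('xyz',r).as_matrix()
print('t',s['t'],'pos',np.round(p,4),'rot',np.round(r,3),'F',np.round(s['contact_force'],1),'op',round(s['opening'],3))
if len(a)>=4:
    T=Ro.from_euler('xyz',[np.pi,0,a[3]]).as_matrix()
    rv=Ro.from_matrix(R.T@T).as_rotvec()
    print('turn first',np.round(rv,3),'then shift mm',np.round(T.T@(np.array(a[:3])-p)*1e3,1))
    print('shift only-now mm',np.round(R.T@(np.array(a[:3])-p)*1e3,1))
E
python3 go.py .428 .018 .12 1.534
```

```text
t 1.7 pos [0.2616 0.5676 0.2313] rot [-3.142  0.     2.71 ] F [ 0.1  0.7 -0. ] op 1.005
turn first [0.    0.    1.176] then shift mm [-543.2  186.5  111.3]
shift only-now mm [-381.2 -429.5  111.3]
```

Call:
{"api": "play_rows", "payload": {"steps": [0,0,0.168,0,0,0,-1,0,0,0.168,0,0,0,-1,0,0,0.168,0,0,0,-1,0,0,0.168,0,0,0,-1,0,0,0.168,0,0,0,-1,0,0,0.168,0,0,0,-1,0,0,0.168,0,0,0,-1,0,0,0,-42,14.5,0,-1,0,0,0,-42,14.5,0,-1,0,0,0,-42,14.5,0,-1,0,0,0,-42,14.5,0,-1,0,0,0,-42,14.5,0,-1,0,0,0,-42,14.5,10,-1,0,0,0,-42,14.5,20,-1,0,0,0,-42,14.5,20,-1,0,0,0,-42,14.5,20,-1,0,0,0,-42,14,20,-1,0,0,0,-42,14,20,-1,0,0,0,-42,14,0,-1,0,0,0,-39,14,0,-1], "newtons": 80}}

```text
t: 4.2
tool_pos: [0.4282, 0.0166, 0.1212]
tool_rot: [-3.142, -0.0, 1.533]
contact_force: [1.1, 0.2, 0.2]
opening: 0.999
```

```bash
python3 go.py .428 .018 .006 1.534
```

```text
t 4.2 pos [0.4282 0.0166 0.1212] rot [-3.142 -0.     1.533] F [1.1 0.2 0.2] op 0.999
turn first [-0.    -0.    -0.001] then shift mm [  1.4  -0.2 115.2]
shift only-now mm [  1.4  -0.2 115.2]
```

Call:
{"api": "play_rows", "payload": {"steps": [0,0,0,1,0,30,-1,0,0,0,0,0,30,-1,0,0,0,0,0,30,-1,0,0,0,0,0,24,-1,0,0,0,0,0,0,-1,0,0,0,0,0,0,1,0,0,0,0,0,0,1,0,0,0,0,0,0,1,0,0,0,0,0,0,1,0,0,0,0,0,0,1,0,0,0,0,0,0,1,0,0,0,0,0,0,1], "newtons": 90}}

```text
t: 5.7
tool_pos: [0.4283, 0.0191, 0.0085]
tool_rot: [3.14, 0.0, 1.533]
contact_force: [-2.7, 0.1, 20.5]
opening: 0.521
```

```bash
python3 - <<'E'
from fit import *
save('top','g1',(200,200,340,290),5)
E
python3 go.py .591 .026 .1 np.pi
```

```text
t 5.75 pos [0.4283 0.0191 0.0085] rot [3.14  0.    1.533] F [-2.9  0.1 21.2] op 0.523
turn first [ 1.000e-03  1.000e-03 -1.608e+00] then shift mm [-162.7    6.9  -91.5]
shift only-now mm [ 13.  162.5 -91.3]
```

View pics/g1.png

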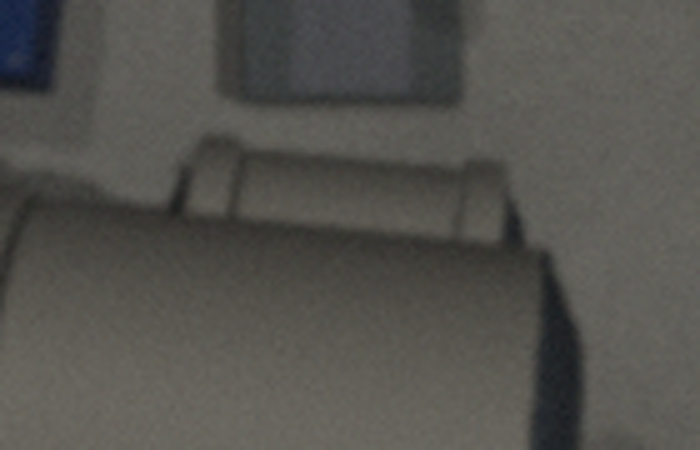

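Call:
{"api": "play_rows", "payload": {"steps": [0,0,0,0,0,-15,1,0,0,0,0,0,-30,1,0,0,-0.1787,0,0,0,1,0,0,-0.1787,0,0,0,1,0,0,-0.1787,0,0,0,1,0,0,-0.1787,0,0,0,1,0,0,-0.1787,0,0,0,1,0,0,-0.1787,0,0,0,1,0,0,-0.1787,0,0,0,1,0,0,-0.1787,0,0,0,1,0,0,-0.1787,0,0,0,1,0,0,0,-40,2,0,1,0,0,0,-40,2,0,1,0,0,0,-41,2,0,1,0,0,0,-41,1,0,1,0,0,0,0,0,0,1,0,0,0,0,0,0,1]}}

```text
t: 7.88
tool_pos: [0.589, 0.0263, 0.0523]
tool_rot: [3.142, -0.001, -3.141]
contact_force: [0.2, -0.8, -5.2]
opening: 0.518
```

```bash
python3 - <<'E'
from fit import *
save('scene','p1',(240,170,400,310),5)
E
python3 go.py .591 .026 .0295 np.pi
```

```text
t 7.925 pos [0.5887 0.0262 0.0523] rot [ 3.142e+00 -1.000e-03 -3.141e+00] F [ 0.2  0.7 -5.6] op 0.516
turn first [ 0.    -0.001  0.001] then shift mm [-2.3 -0.2 22.8]
shift only-now mm [-2.3 -0.3 22.8]
```

View pics/p1.png

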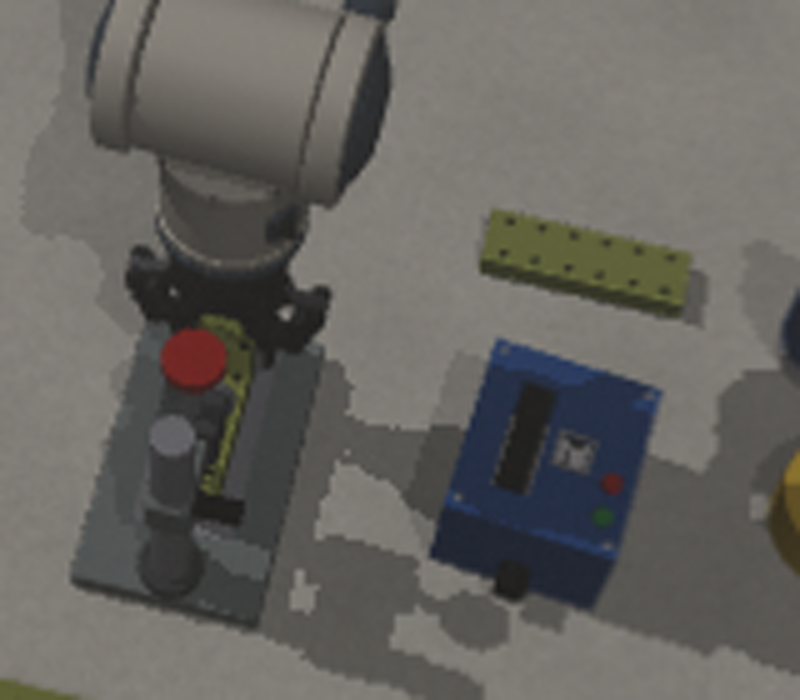

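Call:
{"api": "play_rows", "payload": {"steps": [0,0,0,-2.5,0,10,1,0,0,0,0,0,8,1,0,0,0,0,0,3,1,0,0,0,0,0,2,1,0,0,0,0,0,0,1,0,0,0,0,0,0,-0.4,0,0,0,0,0,0,-0.4,0,0,0,0,0,0,-0.6,0,0,0,0,0,-2,-0.7,0,0,0,0,0,-30,-0.7,0,0,0,20,0,-40,-0.7,0,0,0,40,0,-40,-0.7,0,0,0,50,0,-20,-1,0,0,0,50,0,0,-1,0,0,0,50,0,0,-1,0,0,0,0,0,0,-1]}}

```text
t: 9.93
tool_pos: [0.3786, 0.0263, 0.1614]
tool_rot: [3.141, -0.002, -3.141]
contact_force: [0.4, 0.5, 0.2]
opening: 0.998
```

```bash
cat > fp.py <<'E'
# fit plate(s) near a guess: args x y yaw z0 th [cams]
from fit import *
def fitp(x,y,yaw,z0,th,cams=('scene','top'),pad=10,dims=(.15,.046)):
    M={};O={}
    for c in cams:
        h=hull(c,box(x,y,yaw,*dims,z0,z0+th));l,t=np.floor(h.min(0)).astype(int)-pad;r,b=np.ceil(h.max(0)).astype(int)+pad
        im=np.median([snapshot(c) for _ in range(3)],axis=0).astype(np.uint8)
        M[c]=cv2.morphologyEx(greenmask(im[t:b,l:r]),cv2.MORPH_CLOSE,np.ones((3,3)));O[c]=np.array([l,t])
    return fitbox(M,O,[x,y,yaw],(*dims,th),z0)
E
python3 - <<'E'
from fp import *
print(fitp(.428,.262,1.56,0,.02,('scene',)),fitp(.629,.026,0,.02,.03,('top',)))
print(fitp(.428,.262,1.56,0,.02,('top',)))
save('top','p2',(160,120,320,280),4)
E
python3 go.py .428 .3 .12 1.56
```

```text
(array([0.42517347, 0.2603101 , 1.55762165]), np.float64(29.364705882352943)) (array([6.31926517e-01, 2.69297284e-02, 1.13494700e-05]), np.float64(151.01176470588234))
(array([0.42871884, 0.26213722, 1.57768671]), np.float64(35.396078431372544))
t 10.425 pos [0.3827 0.0261 0.1612] rot [ 3.142 -0.    -3.141] F [-1.2 -0.1 -0.5] op 1.005
turn first [-0.    -0.     1.582] then shift mm [274.4  42.4  41.2]
shift only-now mm [-45.5 273.9  41.2]
```

View pics/p2.png

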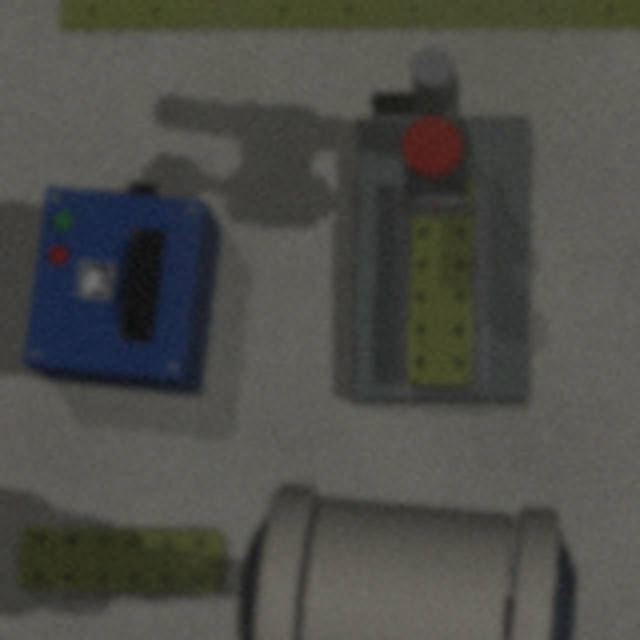

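```bash
python3 - <<'E'
from h import *
print(at('top',43/2+90,252/2+120,.19),at('scene',747/2.5+120,112/2.5+170,.185),at('scene',721/2.5+120,172/2.5+170,.05), at('top',270,216.2,.05))
E
python3 go.py .427 .294 .12 1.56
```

```text
[0.45399942 0.44154504 0.19      ] [0.45415407 0.44294093 0.185     ] [0.47183948 0.44660874 0.05      ] [0.55368127 0.02484275 0.05      ]
t 10.425 pos [0.3827 0.0261 0.1612] rot [ 3.142 -0.    -3.141] F [-1.2 -0.1 -0.5] op 1.005
turn first [-0.    -0.     1.582] then shift mm [268.4  41.4  41.2]
shift only-now mm [-44.5 267.9  41.2]
```

Call:
{"api": "play_rows", "payload": {"steps": [0,0,0.1758,0,0,0,-1,0,0,0.1758,0,0,0,-1,0,0,0.1758,0,0,0,-1,0,0,0.1758,0,0,0,-1,0,0,0.1758,0,0,0,-1,0,0,0.1758,0,0,0,-1,0,0,0.1758,0,0,0,-1,0,0,0.1758,0,0,0,-1,0,0,0.1758,0,0,0,-1,0,0,0,39,6,0,-1,0,0,0,39,6,0,-1,0,0,0,39,6,10,-1,0,0,0,39,6,10,-1,0,0,0,39,6,10,-1,0,0,0,39,6,10,-1,0,0,0,37,5.5,0,-1,0,0,0,0,0,0,-1]}}

```text
t: 12.55
tool_pos: [0.4273, 0.2988, 0.1209]
tool_rot: [3.141, -0.001, 1.562]
contact_force: [-1.0, -0.0, 0.2]
opening: 1.0
```

```bash
python3 go.py .427 .297 .005 1.56
```

```text
t 12.55 pos [0.4273 0.2988 0.1209] rot [ 3.141e+00 -1.000e-03  1.562e+00] F [-1.  -0.   0.2] op 1.0
turn first [ 0.001 -0.001  0.002] then shift mm [ -1.8  -0.3 115.9]
shift only-now mm [ -1.9  -0.3 115.9]
```

Call:
{"api": "play_rows", "payload": {"steps": [0,0,0,-1.5,0,30,-1,0,0,0,0,0,30,-1,0,0,0,0,0,30,-1,0,0,0,0,0,25,-1,0,0,0,0,0,0,-1,0,0,0,0,0,0,1,0,0,0,0,0,0,1,0,0,0,0,0,0,1,0,0,0,0,0,0,1,0,0,0,0,0,0,1,0,0,0,0,0,0,1,0,0,0,0,0,-20,1,0,0,0,0,0,-30,1,0,0,0,0,0,-25,1,0,0,0,0,0,0,1,0,0,0,0,0,0,1]}}

```text
t: 14.55
tool_pos: [0.4265, 0.295, 0.0809]
tool_rot: [-3.141, 0.0, 1.56]
contact_force: [0.5, -0.1, -3.9]
opening: 0.509
```

```bash
python3 go.py .5 .026 .08 np.pi
```

```text
t 14.55 pos [0.4265 0.295  0.0809] rot [-3.141  0.     1.56 ] F [ 0.5 -0.1 -3.9] op 0.509
turn first [-0.    -0.    -1.582] then shift mm [ -73.5 -269.     0.9]
shift only-now mm [-268.2   76.4    0.9]
```

Call:
{"api": "play_rows", "payload": {"steps": [0,0,0,-38.5,0,0,1,0,0,0,-38.5,0,2,1,0,0,0,-38.5,0,3,1,0,0,0,-38.5,0,3,1,0,0,0,-38.5,0,3,1,0,0,0,-38.5,0,2,1,0,0,0,-37.5,0,0,1,0,0,-0.1758,0,0,0,1,0,0,-0.1758,0,0,0,1,0,0,-0.1758,0,0,0,1,0,0,-0.1758,0,0,0,1,0,0,-0.1758,0,0,0,1,0,0,-0.1758,0,0,0,1,0,0,-0.1758,0,0,0,1,0,0,-0.1758,0,0,0,1,0,0,-0.1758,0,0,0,1,0,0,0,0,0,0,1,0,0,0,0,0,0,1]}}

```text
t: 16.8
tool_pos: [0.4236, 0.0266, 0.0679]
tool_rot: [3.142, -0.001, 3.138]
contact_force: [-0.0, -0.6, -3.1]
opening: 0.505
```

```bash
python3 go.py .594 .0255 .067 np.pi; python3 - <<'E'
from fp import *
s=sense()['tool_pos'];print(fitp(s[0]+.034,s[1],0,.061,.02,('scene',)))
E
```

```text
t 16.8 pos [0.4236 0.0266 0.0679] rot [ 3.142e+00 -1.000e-03  3.138e+00] F [-0.  -0.6 -3.1] op 0.505
turn first [ 0.    -0.001 -0.004] then shift mm [-170.4   -1.1    0.9]
shift only-now mm [-170.4   -0.5    0.7]
(array([0.45787091, 0.02417423, 0.00506215]), np.float64(132.10196078431372))
```

Call:
{"api": "play_rows", "payload": {"steps": [0,0,0,-35,0,0,1,0,0,0,-36,0,0,1,0,0,0,-36,-0.5,0,1,0,0,0,-36,-0.5,0,1,0,0,-0.003,-27,0,0,1,0,0,0,0,0,0,1,0,0,0,0,0,6,1,0,0,0,0,0,3,1,0,0,0,0,0,1.5,1,0,0,0,0,0,0,1]}}

```text
t: 18.2
tool_pos: [0.5934, 0.0257, 0.0579]
tool_rot: [3.142, -0.0, -3.138]
contact_force: [-0.8, 0.5, -1.1]
opening: 0.511
```

```bash
python3 go.py .594 .0255 .056 np.pi;python3 - <<'E'
from fit import *
save('scene','p3',(230,170,330,310),5)
E
```

```text
t 18.2 pos [0.5934 0.0257 0.0579] rot [ 3.142 -0.    -3.138] F [-0.8  0.5 -1.1] op 0.511
turn first [ 0.    -0.     0.003] then shift mm [-0.6 -0.2  1.9]
shift only-now mm [-0.6 -0.2  1.9]
```

View pics/p3.png

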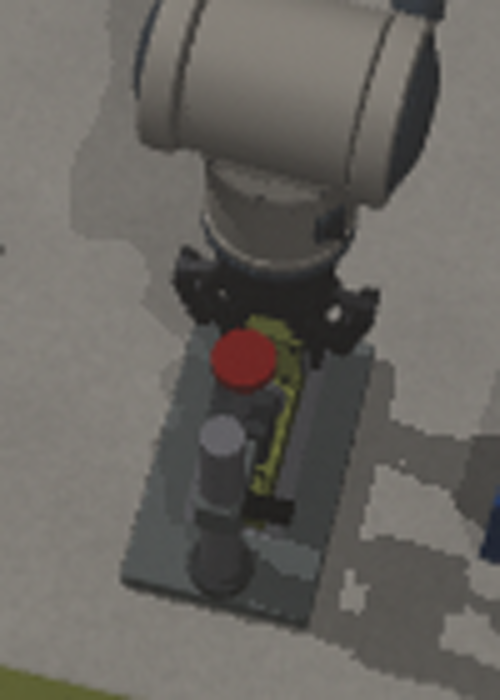

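Call:
{"api": "play_rows", "payload": {"steps": [0,0,0,0,0,0.5,1,0,0,0,0,0,0,-0.4,0,0,0,0,0,0,-0.4,0,0,0,0,0,0,-0.6,0,0,0,0,0,-2,-0.7,0,0,0,0,0,-20,-0.7,0,0,0,20,0,-40,-0.7,0,0,0,40,0,-40,-0.7,0,0,0,50,0,-40,1,0,0,0,50,0,-40,1,0,0,0,50,0,-30,1,0,0,0,0,0,0,1]}}

```text
t: 19.75
tool_pos: [0.3842, 0.0251, 0.2694]
tool_rot: [-3.141, 0.003, -3.138]
contact_force: [0.0, -0.2, -0.2]
opening: 0.005
```

```bash
python3 - <<'E'
from fp import *
print(fitp(.629,.026,0,.05,.02,('top',)))
save('top','p4',(220,120,320,230),5)
E
python3 go.py .684 .026 .245 np.pi
```

```text
(array([ 0.62664706,  0.02667576, -0.00505214]), np.float64(159.30588235294115))
t 19.95 pos [0.3869 0.025  0.267 ] rot [ 3.142 -0.    -3.138] F [ 0.3 -0.1  0.1] op 0.001
turn first [ 0.    -0.     0.003] then shift mm [-297.1    1.    22. ]
shift only-now mm [-297.1    0.    21.9]
```

View pics/p4.png

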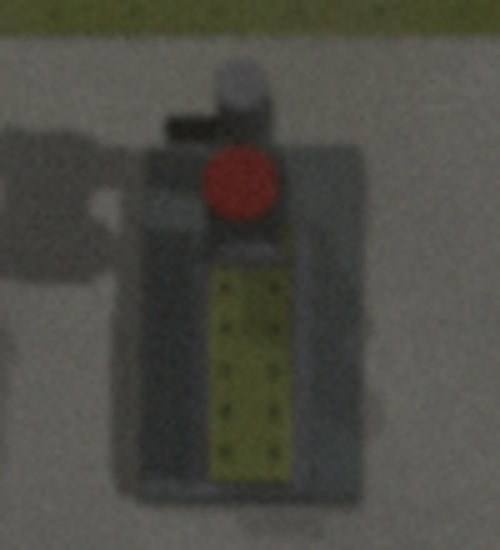

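Call:
{"api": "play_rows", "payload": {"steps": [0,0,0,-37,0,0,1,0,0,0,-37,0,0,1,0,0,0,-37,0,0,1,0,0,0,-37,0,0,1,0,0,0,-37,0,0,1,0,0,0,-37,0,0,1,0,0,0,-37,0,0,1,0,0,0,-37,0,0,1,0,0,0,0,0,10,1,0,0,0,0,0,15,1,0,0,0,0,0,5,1,0,0,0,0,0,5,1,0,0,0,0,0,5,1,0,0,0,0,0,5,1,0,0,0,0,0,5,1,0,0,0,0,0,5,1,0,0,0,0,0,3,1,0,0,0,0,0,2,1,0,0,0,0,0,0,1]}}

```text
t: 22.32
tool_pos: [0.6823, 0.026, 0.2073]
tool_rot: [3.142, -0.0, -3.138]
contact_force: [-2.0, -0.1, 4.2]
opening: -0.0
```

Call:
{"api": "play_rows", "payload": {"steps": [0,0,0,0,0,2,1,0,0,0,0,0,1,1,0,0,0,0,0,1,1,0,0,0,0,0,0.5,1,0,0,0,0,0,0,1]}}

```text
t: 22.95
tool_pos: [0.6824, 0.026, 0.2029]
tool_rot: [-3.142, 0.0, -3.138]
contact_force: [0.6, 0.1, 3.0]
opening: 0.001
```

Call:
{"api": "play_rows", "payload": {"steps": [0,0,0,0,0,1,1,0,0,0,0,0,0.5,1,0,0,0,0,0,0.5,1,0,0,0,0,0,0,1]}}

```text
t: 23.45
tool_pos: [0.6825, 0.026, 0.202]
tool_rot: [-3.141, 0.001, -3.138]
contact_force: [-5.3, 0.3, 15.4]
opening: 0.0
```

Call:
{"api": "play_rows", "payload": {"steps": [0,0,0,0,0,0.2,1,0,0,0,0,0,0,1,0,0,0,0,0,0,1,0,0,0,0,0,0,1,0,0,0,0,0,0,1,0,0,0,0,0,0,1,0,0,0,0,0,0,1,0,0,0,0,0,0,1,0,0,0,0,0,0,1,0,0,0,0,0,0,1,0,0,0,0,0,0,1,0,0,0,0,0,0,1]}}

```text
t: 24.95
tool_pos: [0.6825, 0.026, 0.202]
tool_rot: [-3.142, 0.001, -3.138]
contact_force: [-6.2, -0.3, 17.5]
opening: -0.003
```

```bash
python3 go.py .6208 .238 .16 1.467
python3 go.py .6208 .238 .16 1.467-np.pi | tail -2
```

```text
t 24.95 pos [0.6825 0.026  0.202 ] rot [-3.142e+00  1.000e-03 -3.138e+00] F [-6.2 -0.3 17.5] op -0.003
turn first [1.000e-03 1.000e-03 1.678e+00] then shift mm [204.4 -83.3  42. ]
shift only-now mm [ 61.  212.2  41.9]
turn first [-1.000e-03  1.000e-03 -1.463e+00] then shift mm [-204.4   83.3   42. ]
shift only-now mm [ 61.  212.2  41.9]
```

Call:
{"api": "play_rows", "payload": {"steps": [0,0,0,0,0,-5,1,0,0,0,0,0,-10,1,0,0,0,0,0,-15,1,0,0,0,0,0,-20,1,0,0,0,0,0,-10,1,0,0,0.107,0,0,0,1,0,0,0,0,0,0,1]}}

```text
t: 25.82
tool_pos: [0.6822, 0.026, 0.2607]
tool_rot: [-3.142, -0.0, 3.038]
contact_force: [-0.6, 0.0, 0.2]
opening: 0.0
```

```bash
cat > win.py <<'E'
import sys
from fit import *
c0=np.array([.6208,.238]);ax=np.array([np.cos(-.104),np.sin(-.104)]);ay=np.array([-ax[1],ax[0]])
out=[]
for c in('scene','top'):
    I=np.mean([snapshot(c).astype(float) for _ in range(12)],axis=0)
    S=16;W=np.zeros((30*S//2*2//2,30*S//2*2//2,2),np.float32) # rectified 30x30 mm at 1/8mm
    n=240;mx=np.zeros((n,n),np.float32);my=mx.copy()
    for i in range(0,n):
        for j in range(0,n):
            dx=(n/2-i)*.030/n;dy=.033+(n/2-j)*.030/n   # up = +x, left=+y (robot's view)
            P=c0+ax*dx+ay*dy;mx[i,j],my[i,j]=proj(c,(P[0],P[1],.092))
    r=cv2.remap(I.astype(np.float32),mx,my,cv2.INTER_CUBIC);r=(r-r.min())/(r.max()-r.min())*255
    out.append(r.astype(np.uint8))
cv2.imwrite('pics/'+sys.argv[1]+'.png',np.hstack(out)[:,:,::-1])
E
python3 win.py w0; python3 go.py .6208 .238 .16 3.0376
```

```text
t 27.025 pos [0.6823 0.026  0.2606] rot [-3.142 -0.     3.038] F [-0.8  0.8 -0.1] op -0.003
turn first [-0.    -0.     0.001] then shift mm [ 83.1 204.4 100.6]
shift only-now mm [ 83.  204.5 100.6]
```

View pics/w0.png

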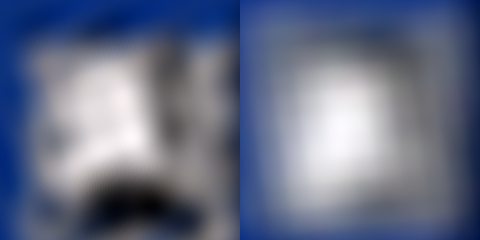

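Call:
{"api": "play_rows", "payload": {"steps": [0,0,0,14,34,0,0.1,0,0,0,14,34,0,0.1,0,0,0,14,34,0,0.1,0,0,0,14,34,0,0.1,0,0,0,14,34,0,0.1,0,0,0,13,34.5,0,0.1,0,0,0,0,0,30,0.1,0,0,0,0,0,40,0.1,0,-0.1,0,0,0,0,0.1,0,-0.1,0,0,0,0,0.1,0,-0.1,0,0,0,0,0.1,0,-0.1,0,0,0,0,0.1,0,0,0,0,0,0,0.1]}}

```text
t: 28.65
tool_pos: [0.6193, 0.2382, 0.1903]
tool_rot: [-3.141, 0.399, 3.04]
contact_force: [0.8, 0.4, 0.3]
opening: 0.455
```

```bash
cat > wg.py <<'E'
# state relative to wheel; args: tilt r -> shift in current tool axes to reach it
import sys
from h import *
s=sense();p=s['tool_pos'];R=Ro.from_euler('xyz',s['tool_rot']).as_matrix()
yb=-.104;B=Ro.from_euler('z',yb).as_matrix();c=np.array([.6208,.238,.058])
q=B.T@(p-c);zt=-(B.T@R)[:,2];yt=(B.T@R)[:,1]
til=np.arctan2(zt[0],zt[2])
print('t',s['t'],'rel mm',np.round(q*1e3,1),'polar',round(float(np.arctan2(q[0],q[2])),3),'r',round(float(np.hypot(q[0],q[2])*1e3),1),'tilt',round(float(til),3),'ytool',np.round(yt,3),'F',np.round(B.T@s['contact_force'],1),'M',np.round(s['ft_torque'],2),'op mm',round(s['opening']*85,1))
if len(sys.argv)>2:
    t,r=eval(sys.argv[1]),eval(sys.argv[2])/1e3
    tgt=c+B@np.array([r*np.sin(t),0,r*np.cos(t)])
    print('turn y',round(float(t-til),3),'shift now mm',np.round(R.T@(tgt-p)*1e3,1))
E
python3 wg.py -.4 42
```

```text
t 28.65 rel mm [ -1.5   0.  132.3] polar -0.011 r 132.3 tilt -0.399 ytool [-0.002  1.    -0.001] F [0.8 0.5 0.3] M [0.04 0.18 0.02] op mm 38.7
turn y -0.001 shift now mm [50.   0.1 80.5]
```

Call:
{"api": "play_rows", "payload": {"steps": [0,0,0,25,0,0,0.1,0,0,0,25,0,0,0.1,0,0,0,0,0,30,0.1,0,0,0,0,0,30,0.1,0,0,0,0,0,15,0.1,0,0,0,0,0,5.5,0.1,0,0,0,0,0,0,0.1,0,0,0,0,0,0,1,0,0,0,0,0,0,1,0,0,0,0,0,0,1,0,0,0,0,0,0,1], "newtons": 25}}

```text
t: 30.02
tool_pos: [0.6061, 0.2392, 0.098]
tool_rot: [-3.141, 0.401, 3.038]
contact_force: [-3.0, -6.6, 6.4]
opening: 0.222
```

```bash
python3 wg.py -.4 42
```

```text
t 30.025 rel mm [-14.7  -0.4  40. ] polar -0.353 r 42.6 tilt -0.401 ytool [-0.  1. -0.] F [-2.3 -6.8  6.4] M [-0.9   0.1  -0.32] op mm 18.9
turn y 0.001 shift now mm [2.  0.4 0.6]
```

Call:
{"api": "play_rows", "payload": {"steps": [0,0.1,0,-4.2,0,0,1,0,0.1,0,-4.2,0,0,1,0,0.1,0,-4.2,0,0,1,0,0.1,0,-4.2,0,0,1,0,0,0,0,0,0,1]}}

```text
t: 30.65
tool_pos: [0.6223, 0.2375, 0.1004]
tool_rot: [-3.141, -0.003, 3.037]
contact_force: [-3.1, -0.4, -8.9]
opening: 0.223
```

```bash
python3 wg.py 0 42
```

```text
t 30.65 rel mm [ 1.6 -0.4 42.4] polar 0.037 r 42.4 tilt 0.003 ytool [ 0.  1. -0.] F [-3.  -0.7 -8.9] M [-0.13  0.7   0.09] op mm 18.9
turn y -0.003 shift now mm [1.6 0.4 0.4]
```

Call:
{"api": "play_rows", "payload": {"steps": [0,0.1,0,-3.7,0,0.6,1,0,0.1,0,-4.2,0,0.5,1,0,0.1,0,-4.2,0,0.3,1,0,0.1,0,-4.2,0,0.2,1,0,0,0,0,0,0,1]}}

```text
t: 31.28
tool_pos: [0.638, 0.236, 0.0961]
tool_rot: [-3.141, -0.4, 3.037]
contact_force: [-6.1, -2.0, -4.7]
opening: 0.22
```

```bash
python3 wg.py .4 42
```

```text
t 31.275 rel mm [17.3 -0.2 38.1] polar 0.427 r 41.9 tilt 0.4 ytool [ 0.     1.    -0.001] F [-5.8 -2.6 -4.7] M [-0.31  0.45  0.09] op mm 18.7
turn y -0.0 shift now mm [ 1.1  0.2 -0.2]
```

Call:
{"api": "play_rows", "payload": {"steps": [0,0,0,0,0,0,0.1,0,0,0,0,0,0,0.1,0,0,0,1,0,-20,0.1,0,-0.1,0,6.2,0,0.3,0.1,0,-0.1,0,6.2,0,0.3,0.1,0,-0.1,0,6.2,0,0.3,0.1,0,-0.1,0,6.2,0,0.3,0.1,0,-0.1,0,6.2,0,0.3,0.1,0,-0.1,0,6.2,0,0.3,0.1,0,-0.1,0,6.2,0,0.3,0.1,0,-0.1,0,6.2,0,0.3,0.1,0,0,0,0,0,0,0.1]}}

```text
t: 32.78
tool_pos: [0.5946, 0.241, 0.1164]
tool_rot: [-3.141, 0.4, 3.041]
contact_force: [0.2, 0.2, 0.1]
opening: 0.45
```

```bash
python3 wg.py -.4 42
```

```text
t 32.775 rel mm [-26.4   0.2  58.4] polar -0.424 r 64.1 tilt -0.4 ytool [-0.003  1.    -0.   ] F [0.2 0.2 0.1] M [ 0.04  0.17 -0.02] op mm 38.3
turn y -0.0 shift now mm [-1.5 -0.2 22. ]
```

Call:
{"api": "play_rows", "payload": {"steps": [0,0,0,-1.5,-0.5,10,0.1,0,0,0,0,0,12,0.1,0,0,0,0,0,0,0.1,0,0,0,0,0,0,1,0,0,0,0,0,0,1,0,0,0,0,0,0,1,0,0,0,0,0,0,1,0,0.1,0,-4.2,0,0.2,1,0,0.1,0,-4.2,0,0.2,1,0,0,0,0,0,0,1]}}

```text
t: 34.02
tool_pos: [0.6152, 0.2381, 0.0987]
tool_rot: [3.141, 0.199, 3.037]
contact_force: [-2.4, 4.7, -2.2]
opening: 0.224
```

```bash
python3 wg.py -.2 42
```

```text
t 34.025 rel mm [-5.5 -0.5 40.7] polar -0.135 r 41.0 tilt -0.199 ytool [0.001 1.    0.001] F [-2.9  4.4 -2.2] M [0.75 0.87 0.27] op mm 19.0
turn y -0.001 shift now mm [ 2.7  0.5 -1. ]
```

Call:
{"api": "play_rows", "payload": {"steps": [0,0.1,0,-4.2,0,0.2,1,0,0.1,0,-4.2,0,0.2,1,0,0,0,0,0,0,1]}}

```text
t: 34.4
tool_pos: [0.6231, 0.2373, 0.0988]
tool_rot: [-3.141, -0.001, 3.037]
contact_force: [-2.3, 4.3, -5.3]
opening: 0.224
```

```bash
python3 wg.py 0 42
```

```text
t 34.4 rel mm [ 2.4 -0.5 40.8] polar 0.058 r 40.9 tilt 0.001 ytool [ 0.001  1.    -0.   ] F [-2.8  4.1 -5.3] M [0.75 0.55 0.14] op mm 19.1
turn y -0.001 shift now mm [ 2.4  0.5 -1.2]
```

Call:
{"api": "play_rows", "payload": {"steps": [0,0.1,0,-4.2,0,0.2,1,0,0.1,0,-4.2,0,0.2,1,0,0,0,0,0,0,1]}}

```text
t: 34.78
tool_pos: [0.6298, 0.2367, 0.0983]
tool_rot: [-3.14, -0.204, 3.037]
contact_force: [-11.9, 3.8, 6.6]
opening: 0.22
```

```bash
python3 wg.py .2 42
```

```text
t 34.775 rel mm [ 9.1 -0.4 40.3] polar 0.221 r 41.3 tilt 0.204 ytool [ 0.001  1.    -0.001] F [-12.2   2.5   6.6] M [ 0.69  1.94 -0.13] op mm 18.7
turn y -0.004 shift now mm [ 0.9  0.4 -0.7]
```

Call:
{"api": "play_rows", "payload": {"steps": [0,-0.1,0,4,0,0,1,0,-0.1,0,4.2,0,0.1,1,0,-0.1,0,4.2,0,0.2,1,0,-0.1,0,4.2,0,0.2,1,0,-0.1,0,4.2,0,0.2,1,0,-0.1,0,4.2,0,0.2,1,0,0,0,0,0,0,1]}}

```text
t: 35.65
tool_pos: [0.6047, 0.2393, 0.0973]
tool_rot: [3.142, 0.403, 3.041]
contact_force: [-4.7, -7.2, 9.7]
opening: 0.222
```

```bash
python3 wg.py -.4 42
```

```text
t 35.65 rel mm [-16.1  -0.3  39.3] polar -0.39 r 42.5 tilt -0.403 ytool [-0.003  1.     0.   ] F [-3.9 -7.7  9.7] M [-1.02  0.42 -0.37] op mm 18.9
turn y 0.003 shift now mm [0.4 0.3 0.5]
```

Call:
{"api": "play_rows", "payload": {"steps": [0,0,0,0,0,0,0.1,0,0,0,0,0,0,0.1,0,0,0,0,0,-20,0.1,0,0.1,0,-6.2,0,0.3,0.1,0,0.1,0,-6.2,0,0.3,0.1,0,0.1,0,-6.2,0,0.3,0.1,0,0.1,0,-6.2,0,0.3,0.1,0,0.1,0,-6.2,0,0.3,0.1,0,0.1,0,-6.2,0,0.3,0.1,0,0.1,0,-6.2,0,0.3,0.1,0,0.1,0,-6.2,0,0.3,0.1,0,0,0,0,0,0,0.1]}}

```text
t: 37.15
tool_pos: [0.6479, 0.2345, 0.1148]
tool_rot: [3.141, -0.4, 3.038]
contact_force: [0.5, -0.5, -1.3]
opening: 0.451
```

```bash
python3 wg.py .4 42
```

```text
t 37.15 rel mm [27.3 -0.7 56.8] polar 0.448 r 63.0 tilt 0.4 ytool [0. 1. 0.] F [ 0.6 -0.4 -1.3] M [-0.03 -0.24  0.01] op mm 38.3
turn y -0.0 shift now mm [ 3.   0.7 20.9]
```

Call:
{"api": "play_rows", "payload": {"steps": [0,0,0,1.8,0.3,10,0.1,0,0,0,0,0,10.5,0.1,0,0,0,0,0,0,0.1,0,0,0,0,0,0,1,0,0,0,0,0,0,1,0,0,0,0,0,0,1,0,0,0,0,0,0,1]}}

```text
t: 38.02
tool_pos: [0.638, 0.236, 0.0974]
tool_rot: [3.141, -0.399, 3.038]
contact_force: [0.2, -2.1, 5.3]
opening: 0.217
```

```bash
python3 wg.py .4 42
```

```text
t 38.025 rel mm [17.3 -0.2 39.4] polar 0.414 r 43.0 tilt 0.399 ytool [-0.  1.  0.] F [ 0.5 -2.1  5.3] M [-0.25  0.05  0.11] op mm 18.4
turn y 0.001 shift now mm [0.6 0.2 1. ]
```

Call:
{"api": "play_rows", "payload": {"steps": [0,-0.1,0,4.2,0,0.2,1,0,-0.1,0,4.2,0,0.2,1,0,-0.1,0,4.2,0,0.2,1,0,-0.1,0,4.2,0,0.2,1,0,-0.1,0,4.2,0,0.2,1,0,-0.1,0,4.2,0,0.2,1,0,-0.1,0,4.2,0,0.2,1,0,-0.1,0,4.2,0,0.2,1,0,0,0,0,0,0,1]}}

```text
t: 39.15
tool_pos: [0.6035, 0.2395, 0.0978]
tool_rot: [-3.141, 0.401, 3.04]
contact_force: [-9.4, -9.1, 22.7]
opening: 0.223
```

```bash
python3 wg.py -.4 42
```

```text
t 39.15 rel mm [-17.4  -0.3  39.8] polar -0.412 r 43.4 tilt -0.401 ytool [-0.002  1.    -0.001] F [ -8.4 -10.   22.7] M [-1.37  0.26 -0.61] op mm 18.9
turn y 0.001 shift now mm [-0.5  0.3  1.4]
```

Call:
{"api": "play_rows", "payload": {"steps": [0,0,0,0,0,-0.5,0.1,0,0,0,0,0,0,0.1,0,0,0,0,0,-20,0.1,0,0.1,0,-6.2,0,0.3,0.1,0,0.1,0,-6.2,0,0.3,0.1,0,0.1,0,-6.2,0,0.3,0.1,0,0.1,0,-6.2,0,0.3,0.1,0,0.1,0,-6.2,0,0.3,0.1,0,0.1,0,-6.2,0,0.3,0.1,0,0.1,0,-6.2,0,0.3,0.1,0,0.1,0,-6.2,0,0.3,0.1,0,0,0,0,0,0,0.1]}}

```text
t: 40.65
tool_pos: [0.6459, 0.235, 0.1156]
tool_rot: [3.141, -0.401, 3.038]
contact_force: [-1.1, -0.3, 0.3]
opening: 0.449
```

```bash
python3 wg.py .4 43
```

```text
t 40.65 rel mm [25.2 -0.4 57.6] polar 0.413 r 62.9 tilt 0.401 ytool [-0.  1.  0.] F [-1.1 -0.4  0.3] M [ 0.01 -0.19  0.06] op mm 38.2
turn y -0.001 shift now mm [ 0.8  0.4 19.8]
```

Call:
{"api": "play_rows", "payload": {"steps": [0,0,0,0,0.2,10,0.1,0,0,0,0,0,9.8,0.1,0,0,0,0,0,0,0.1,0,0,0,0,0,0,1,0,0,0,0,0,0,1,0,0,0,0,0,0,1,0,0,0,0,0,0,1]}}

```text
t: 41.52
tool_pos: [0.6379, 0.2361, 0.0982]
tool_rot: [-3.142, -0.399, 3.038]
contact_force: [0.7, -3.3, 5.9]
opening: 0.22
```

```bash
python3 wg.py .4 42
```

```text
t 41.525 rel mm [17.2 -0.1 40.2] polar 0.405 r 43.7 tilt 0.399 ytool [-0.  1. -0.] F [ 1.1 -3.2  5.9] M [-0.59  0.07  0.31] op mm 18.7
turn y 0.001 shift now mm [0.2 0.1 1.7]
```

Call:
{"api": "play_rows", "payload": {"steps": [0,-0.1,0,4.2,0,0.1,1,0,-0.1,0,4.2,0,0.1,1,0,-0.1,0,4.2,0,0.1,1,0,-0.1,0,4.2,0,0.1,1,0,-0.1,0,4.2,0,0.1,1,0,-0.1,0,4.2,0,0.1,1,0,-0.1,0,4.2,0,0.1,1,0,-0.1,0,4.2,0,0.1,1,0,0,0,0,0,0,1]}}

```text
t: 42.65
tool_pos: [0.6032, 0.2395, 0.0989]
tool_rot: [-3.141, 0.4, 3.04]
contact_force: [-6.6, -10.4, 15.9]
opening: 0.224
```

```bash
python3 wg.py -.4 42
```

```text
t 42.65 rel mm [-17.7  -0.3  40.9] polar -0.408 r 44.6 tilt -0.4 ytool [-0.002  1.    -0.001] F [ -5.5 -11.   15.9] M [-1.69  0.18 -0.73] op mm 19.0
turn y 0.0 shift now mm [-0.3  0.3  2.6]
```

Call:
{"api": "play_rows", "payload": {"steps": [0,0,0,0,0,-0.5,0.1,0,0,0,0,0,0,0.1,0,0,0,0,0,-18,0.1,0,0.1,0,-6.2,0,0.3,0.1,0,0.1,0,-6.2,0,0.3,0.1,0,0.1,0,-6.2,0,0.3,0.1,0,0.1,0,-6.2,0,0.3,0.1,0,0.1,0,-6.2,0,0.3,0.1,0,0.1,0,-6.2,0,0.3,0.1,0,0,0,0,0,0,0.1]}}

```text
t: 43.9
tool_pos: [0.6353, 0.2364, 0.1196]
tool_rot: [3.141, -0.2, 3.038]
contact_force: [-0.2, -0.2, -0.6]
opening: 0.453
```

```bash
python3 wg.py .2 43
```

```text
t 43.9 rel mm [14.6 -0.1 61.6] polar 0.233 r 63.3 tilt 0.2 ytool [0.    1.    0.001] F [-0.2 -0.3 -0.6] M [-0.03 -0.1  -0.05] op mm 38.5
turn y 0.0 shift now mm [ 2.1  0.  20.2]
```

Call:
{"api": "play_rows", "payload": {"steps": [0,0,0,1.2,0,10,0.1,0,0,0,0,0,10,0.1,0,0,0,0,0,0,0.1,0,0,0,0,0,0,1,0,0,0,0,0,0,1,0,0,0,0,0,0,1,0,0,0,0,0,0,1]}}

```text
t: 44.78
tool_pos: [0.6292, 0.2369, 0.1004]
tool_rot: [-3.141, -0.2, 3.038]
contact_force: [-1.5, -4.8, 5.4]
opening: 0.221
```

```bash
python3 wg.py .2 42
```

```text
t 44.775 rel mm [ 8.5 -0.2 42.4] polar 0.198 r 43.2 tilt 0.2 ytool [-0.  1. -0.] F [-1.  -5.   5.4] M [-0.81  0.19  0.18] op mm 18.8
turn y 0.0 shift now mm [-0.1  0.2  1.2]
```

Call:
{"api": "play_rows", "payload": {"steps": [0,-0.1,0,4.2,0,0.1,1,0,-0.1,0,4.2,0,0.1,1,0,-0.1,0,4.2,0,0.1,1,0,-0.107,0,4.4,0,0.1,1,0,0,0,0,0,0,1]}}

```text
t: 45.4
tool_pos: [0.6107, 0.2388, 0.1008]
tool_rot: [-3.141, 0.208, 3.04]
contact_force: [-1.2, -8.3, 2.5]
opening: 0.22
```

```bash
python3 wg.py -.2 42
```

```text
t 45.4 rel mm [-10.2  -0.2  42.8] polar -0.233 r 44.0 tilt -0.208 ytool [-0.002  1.    -0.001] F [-0.4 -8.4  2.5] M [-1.38  0.13 -0.2 ] op mm 18.7
turn y 0.008 shift now mm [-1.4  0.2  1.9]
```

Release, rise and back off toward the robot, then read the window.

Call:
{"api": "play_rows", "payload": {"steps": [0,0,0,0,0,0,0.1,0,0,0,0,0,0,0.1,0,0,0,0,0,-25,0.1,0,0.1,0,0,0,-40,0.1,0,0.1,0,0,0,-40,0.1,0,0,0,40,0,0,0.1,0,0,0,50,-30,0,0.1,0,0,0,50,-50,0,0.1,0,0,0,0,-50,0,-0.6,0,0,0,0,0,0,-0.6]}}

```text
t: 46.65
tool_pos: [0.448, 0.129, 0.2032]
tool_rot: [-3.142, 0.007, 3.035]
contact_force: [-0.6, -0.8, 0.4]
opening: 0.803
```

```bash
python3 win.py w1; python3 go.py .594 .0255 .12 np.pi
```

```text
t 47.85 pos [0.4484 0.131  0.2029] rot [3.142 0.007 3.038] F [ 0.2 -0.1  0.4] op 0.802
turn first [-0.     0.007 -0.104] then shift mm [-145.6 -105.5   82.9]
shift only-now mm [-155.1  -89.9   84. ]
```

View pics/w1.png

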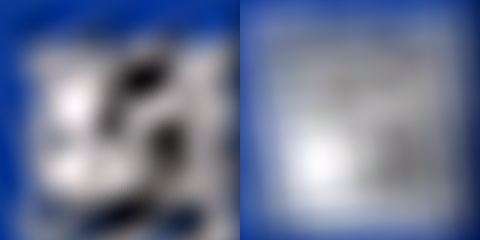

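```bash
cat > win2.py <<'E'
import sys
from fit import *
c0=np.array([.6208,.238]);ax=np.array([np.cos(-.104),np.sin(-.104)]);ay=np.array([-ax[1],ax[0]])
I=np.mean([snapshot('scene').astype(float) for _ in range(20)],axis=0).astype(np.float32)
np.save('win_'+sys.argv[1],I)
nx,ny=560,320
mx=np.zeros((nx,ny),np.float32);my=mx.copy()
for i in range(nx):
    for j in range(ny):
        dx=(nx/2-i)/4e3;dy=.025+(ny/2-j)/4e3
        P=c0+ax*dx+ay*dy;mx[i,j],my[i,j]=proj('scene',(P[0],P[1],.092))
r=cv2.remap(I,mx,my,cv2.INTER_LANCZOS4);r=np.clip(r*1.8,0,255).astype(np.uint8)
for d in(-65,-41,0,41,65): cv2.line(r,(0,int(280-d*4)),(12,int(280-d*4)),(255,255,0),1)
cv2.imwrite('pics/'+sys.argv[1]+'.png',r[:,:,::-1])
E
python3 win2.py w2
```

```text
(no output)
```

View pics/w2.png

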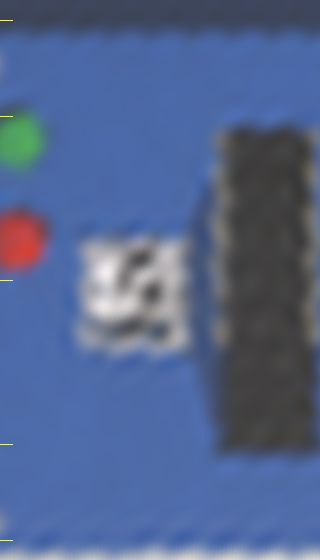

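```bash
python3 - <<'E'
from fp import *
print(fitp(.629,.026,0,.05,.02,('top',)))
print('scene tray end',at('top',270,216,.07))
E
```

```text
(array([ 0.62707176,  0.02660918, -0.00704041]), np.float64(161.30588235294118))
scene tray end [0.55168057 0.02419906 0.07      ]
```

Call:
{"api": "play_rows", "payload": {"steps": [0,-0.007,-0.104,0,0,0,-0.5,0,0,0,0,-35,0,-0.5,0,0,0,0,-35,0,-0.5,0,0,0,0,-35.5,0,-0.5,0,0,0,-36,0,10,-0.5,0,0,0,-36,0,20,-0.5,0,0,0,-36,0,20,-0.5,0,0,0,-36,0,15,-0.5,0,0,0,0,0,0,-0.5], "newtons": 90}}

```text
t: 50.12
tool_pos: [0.5949, 0.0255, 0.1387]
tool_rot: [-3.141, 0.013, -3.141]
contact_force: [-0.1, -0.3, 0.1]
opening: 0.752
```

```bash
python3 go.py .592 .026 .057 np.pi
```

```text
t 50.125 pos [0.5949 0.0255 0.1387] rot [-3.141  0.013 -3.141] F [-0.1 -0.3  0.1] op 0.752
turn first [-0.001  0.013  0.   ] then shift mm [ 2.9  0.5 81.7]
shift only-now mm [ 4.   0.6 81.6]
```

Call:
{"api": "play_rows", "payload": {"steps": [0,0.013,0,3,0.5,30,-0.5,0,0,0,0,0,30,-0.5,0,0,0,0,0,15,-0.5,0,0,0,0,0,6,-0.5,0,0,0,0,0,0,-0.5,0,0,0,0,0,0,1,0,0,0,0,0,0,1,0,0,0,0,0,0,1,0,0,0,0,0,0,1,0,0,0,0,0,0,1,0,0,0,0,0,0,1]}}

```text
t: 51.5
tool_pos: [0.5914, 0.0259, 0.0605]
tool_rot: [-3.14, 0.003, -3.141]
contact_force: [-4.0, -1.3, 14.1]
opening: 0.503
```

```bash
python3 go.py .592 .026 .066 np.pi
```

```text
t 51.5 pos [0.5914 0.0259 0.0605] rot [-3.140e+00  3.000e-03 -3.141e+00] F [-4.  -1.3 14.1] op 0.503
turn first [-0.001  0.003  0.001] then shift mm [-0.6  0.1 -5.5]
shift only-now mm [-0.6  0.1 -5.5]
```

Call:
{"api": "play_rows", "payload": {"steps": [0,0,0,0,0,-5,1,0,0,0,0,0,-5,1,0,0,0,0,0,0,1,0,0,0,15,0,0,1,0,0,0,25,0,0,1,0,0,0,30,0,0,1,0,0,0,30,0,0,1,0,0,0,0,0,-10,1,0,0,0,0,0,0,1]}}

```text
t: 52.62
tool_pos: [0.4921, 0.0259, 0.0797]
tool_rot: [-3.14, 0.003, -3.141]
contact_force: [0.0, 0.5, -3.4]
opening: 0.503
```

```bash
python3 go.py .6 -.2766 .07 np.pi+.105; python3 - <<'E'
from fp import *
s=sense()['tool_pos'];print(fitp(s[0]+.034,s[1],0,.07,.02,('scene',)))
# thick still on the gauge?
print(fitp(.629,.026,0,.02,.03,('scene',)))
E
```

```text
t 52.625 pos [0.4921 0.0259 0.0797] rot [-3.140e+00  3.000e-03 -3.141e+00] F [ 0.   0.5 -3.4] op 0.503
turn first [-0.001  0.003 -0.105] then shift mm [ -75.6 -312.1    9.7]
shift only-now mm [-107.7 -302.5   10.4]
(array([0.53763754, 0.02420417, 0.04590362]), np.float64(135.65490196078431))
(array([0.49101936, 0.01807612, 0.04877554]), np.float64(155.63529411764705))
```

Call:
{"api": "play_rows", "payload": {"steps": [0,0,0,0,-35,0,1,0,0,0,0,-35,0,1,0,0,0,0,-35,0,1,0,0,0,0,-35,0,1,0,0,-0.105,0,0,0,1,0,0,0,-12,-35,0,1,0,0,0,-12,-35,0,1,0,0,0,-12,-35,0,1,0,0,0,-12,-35,0,1,0,0,0,-12,-17,0,1,0,0,0,0,0,0,1]}}

```text
t: 54.3
tool_pos: [0.5679, -0.2652, 0.0789]
tool_rot: [-3.14, 0.001, -3.037]
contact_force: [-1.0, -0.1, -4.3]
opening: 0.507
```

```bash
python3 go.py .6 -.2766 .016 np.pi+.105
```

```text
t 54.3 pos [ 0.5679 -0.2652  0.0789] rot [-3.140e+00  1.000e-03 -3.037e+00] F [-1.  -0.1 -4.3] op 0.507
turn first [-0.002  0.001 -0.001] then shift mm [-30.7 -14.8  62.9]
shift only-now mm [-30.7 -14.6  62.9]
```

Move over the tray and look before lowering.

Call:
{"api": "play_rows", "payload": {"steps": [0,0,0,-15,-7.5,0,1,0,0,0,-15.5,-7.5,10,1,0,0,0,0,0,25,1,0,0,0,0,0,0,1]}}

```text
t: 54.8
tool_pos: [0.5975, -0.2743, 0.0425]
tool_rot: [3.14, -0.003, -3.036]
contact_force: [0.1, 0.0, -3.4]
opening: 0.503
```

```bash
python3 - <<'E'
from fit import *
save('scene','p5',(150,170,310,300),5)
E
python3 go.py .6 -.2766 .014 np.pi+.105
```

```text
t 54.85 pos [ 0.5981 -0.2747  0.0438] rot [ 3.141e+00 -1.000e-03 -3.036e+00] F [ 0.1  0.  -3.3] op 0.505
turn first [ 0.    -0.001  0.001] then shift mm [-1.7 -2.  29.8]
shift only-now mm [-1.7 -2.1 29.8]
```

View pics/p5.png

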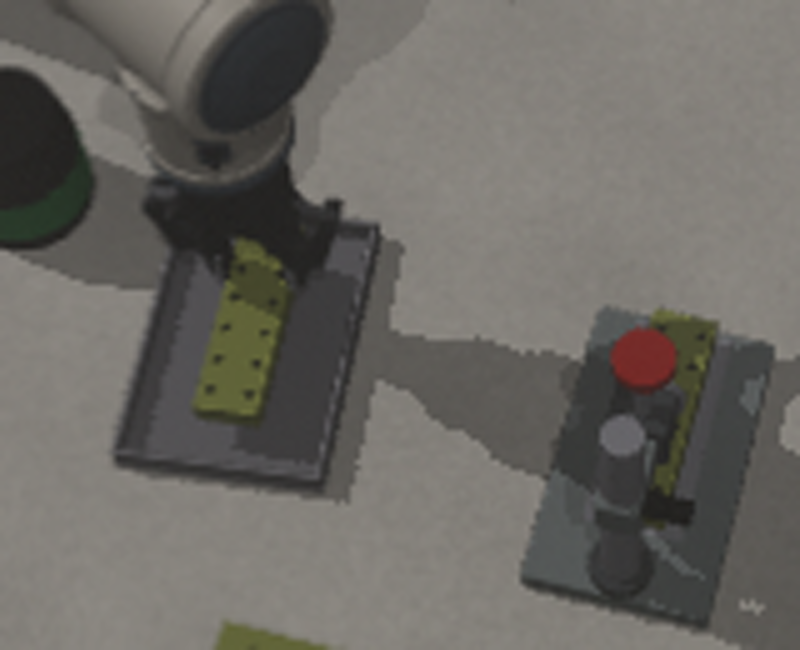

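Call:
{"api": "play_rows", "payload": {"steps": [0,0,0,-2,-2,15,1,0,0,0,0,0,10,1,0,0,0,0,0,4,1,0,0,0,0,0,0,1,0,0,0,0,0,0,-0.3,0,0,0,0,0,0,-0.3,0,0,0,0,0,0,-0.4,0,0,0,0,0,-20,-0.4,0,0,0,0,0,-40,-0.4,0,0,0,0,0,-40,-0.4,0,0,0,0,35,-20,-0.5,0,0,0.105,0,0,0,-0.5,0,0,0,0,40,0,-0.5,0,0,0,0,40,0,-0.5,0,0,0,0,40,0,-0.5,0,0,0,0,40,0,-0.5,0,0,0,0,40,0,-0.5,0,0,0,0,40,0,-0.5,0,0,0,0,28,0,-0.5,0,0,0,0,0,0,-0.5]}}

```text
t: 57.35
tool_pos: [0.5975, 0.0272, 0.1364]
tool_rot: [-3.141, 0.002, -3.139]
contact_force: [-0.1, 0.4, 0.0]
opening: 0.745
```

```bash
python3 go.py .591 .0255 .029 np.pi; python3 - <<'E'
from fp import *
print(fitp(.634,-.273,.105,.005,.02,('top',)),fitp(.634,-.273,.105,.005,.02,('scene',)))
E
```

```text
t 57.35 pos [0.5975 0.0272 0.1364] rot [-3.141e+00  2.000e-03 -3.139e+00] F [-0.1  0.4  0. ] op 0.745
turn first [-0.001  0.002  0.003] then shift mm [  6.5  -1.7 107.4]
shift only-now mm [  6.7  -1.6 107.4]
(array([ 0.63809787, -0.27340398,  0.10343056]), np.float64(35.364705882352936)) (array([ 0.63460669, -0.27672834,  0.10348354]), np.float64(27.011764705882353))
```

Call:
{"api": "play_rows", "payload": {"steps": [0,0,0,6.5,-1.7,30,-0.5,0,0,0,0,0,35,-0.5,0,0,0,0,0,30,-0.5,0,0,0,0,0,12,-0.5,0,0,0,0,0,0,-0.5,0,0,0,0,0,0,1,0,0,0,0,0,0,1,0,0,0,0,0,0,1,0,0,0,0,0,0,1,0,0,0,0,0,0,1,0,0,0,0,0,0,1]}}

```text
t: 59.02
tool_pos: [0.5917, 0.0237, 0.0296]
tool_rot: [-3.14, 0.003, -3.141]
contact_force: [-2.1, -0.0, 7.1]
opening: 0.516
```

Call:
{"api": "play_rows", "payload": {"steps": [0,0,0,0,0,-5,1,0,0,0,0,0,-10,1,0,0,0,0,0,-5,1,0,0,0,15,0,0,1,0,0,0,25,0,0,1,0,0,0,30,0,0,1,0,0,0,30,0,0,1,0,0,0,0,0,-20,1,0,0,0,0,0,-10,1,0,0,0,0,0,0,1]}}

```text
t: 60.28
tool_pos: [0.4919, 0.0236, 0.0787]
tool_rot: [-3.14, 0.003, -3.141]
contact_force: [-0.5, -0.7, -5.5]
opening: 0.514
```

```bash
python3 go.py .6 -.2766 .07 np.pi+.105
```

```text
t 60.275 pos [0.4919 0.0236 0.0787] rot [-3.140e+00  3.000e-03 -3.141e+00] F [-0.5 -0.7 -5.5] op 0.514
turn first [-0.001  0.003 -0.105] then shift mm [ -76.  -309.9    8.7]
shift only-now mm [-107.9 -300.3    9.4]
```

Call:
{"api": "play_rows", "payload": {"steps": [0,0,0,0,-35,0,1,0,0,0,0,-35,0,1,0,0,0,0,-35,0,1,0,0,0,0,-35,0,1,0,0,-0.105,0,0,0,1,0,0,0,-12,-35,0,1,0,0,0,-12,-35,0,1,0,0,0,-12,-35,0,1,0,0,0,-12,-35,0,1,0,0,0,-12,-17,0,1,0,0,0,-15,-14,0,1,0,0,0,-14,0,0,1,0,0,0,0,0,0,1]}}

```text
t: 61.9
tool_pos: [0.5981, -0.2762, 0.0777]
tool_rot: [-3.141, 0.001, -3.035]
contact_force: [-0.1, -0.4, -5.1]
opening: 0.518
```

```bash
python3 go.py .5987 -.2785 .037 np.pi+.105; python3 - <<'E'
from fp import *
s=sense()['tool_pos'];print(fitp(s[0]+.037,s[1]+.004,.105,.069,.03,('scene',)))
E
```

```text
t 61.9 pos [ 0.5981 -0.2762  0.0777] rot [-3.141e+00  1.000e-03 -3.035e+00] F [-0.1 -0.4 -5.1] op 0.518
turn first [-0.001  0.001  0.001] then shift mm [-0.4 -2.3 40.7]
shift only-now mm [-0.4 -2.3 40.7]
(array([ 0.65962108, -0.26486238,  0.20958275]), np.float64(159.79215686274512))
```

Call:
{"api": "play_rows", "payload": {"steps": [0,0,0,0,-2,15,1,0,0,0,0,0,15,1,0,0,0,0,0,8,1,0,0,0,0,0,3,1,0,0,0,0,0,1,1,0,0,0,0,0,0,1]}}

```text
t: 62.8
tool_pos: [0.5979, -0.2791, 0.0367]
tool_rot: [-3.14, 0.001, -3.036]
contact_force: [0.2, -0.4, -6.1]
opening: 0.515
```

Call:
{"api": "play_rows", "payload": {"steps": [0,0,0,0,0,1,1,0,0,0,0,0,0.7,1,0,0,0,0,0,0.7,1,0,0,0,0,0,0,1]}}

```text
t: 63.3
tool_pos: [0.5978, -0.2791, 0.0347]
tool_rot: [-3.14, 0.001, -3.036]
contact_force: [-3.4, 1.7, 5.5]
opening: 0.517
```

Contact. Release, retreat up and clear, then check.

Call:
{"api": "play_rows", "payload": {"steps": [0,0,0,0,0,-0.5,1,0,0,0,0,0,0,-0.3,0,0,0,0,0,0,-0.3,0,0,0,0,0,0,-0.4,0,0,0,0,0,-20,-0.4,0,0,0,0,0,-40,-0.4,0,0,0,0,0,-40,-0.4,0,0,0,0,0,-40,-0.4,0,0,0,40,0,-20,-0.4,0,0,0,50,0,0,-0.4,0,0,0,50,0,0,-0.4,0,0,0,50,0,0,-0.4,0,0,0,0,0,0,-0.4,0,0,0,0,0,0,-0.4]}}

```text
t: 65.05
tool_pos: [0.4092, -0.2993, 0.1955]
tool_rot: [-3.139, 0.002, -3.037]
contact_force: [0.4, -0.8, 0.0]
opening: 0.702
```

```bash
python3 win2.py w3; python3 - <<'E'
from fp import *
print(fitp(.635,-.275,.105,.025,.03,('scene',)))
a=np.load('win_w2.npy');b=np.load('win_w3.npy');print('window diff',np.abs(a-b)[236:262,335:365].mean(), np.abs(a-b)[245:258,348:362].max())
l,t,r,bb=130,170,440,310
im=cv2.resize(b.astype(np.uint8)[t:bb,l:r],None,fx=2.5,fy=2.5,interpolation=2)
w=cv2.imread('pics/w3.png')[200:400,:,::-1]
o=np.zeros((im.shape[0]+200,im.shape[1],3),np.uint8);o[:im.shape[0]]=im;o[im.shape[0]:,:320]=w
cv2.imwrite('pics/fin.png',o[:,:,::-1])
E
```

```text
(array([ 0.63781986, -0.27410788,  0.13942899]), np.float64(75.80392156862744))
window diff 7.8402777 2.8499985
```

View pics/fin.png

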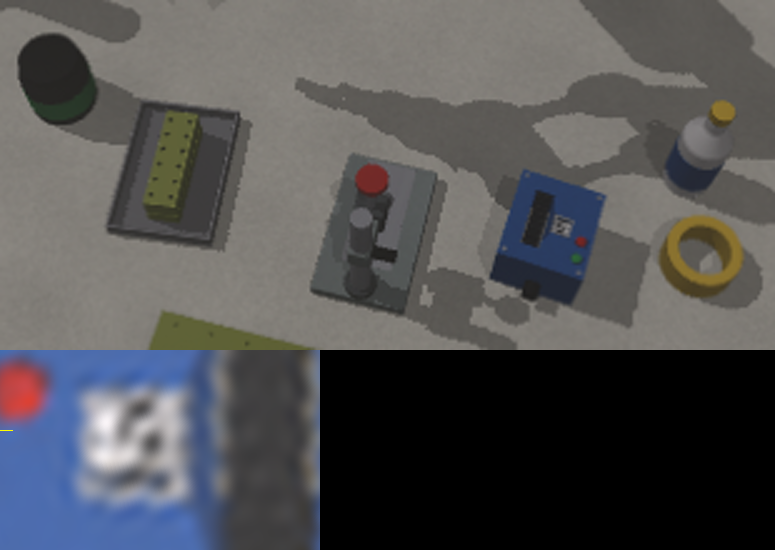

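```bash
python3 -c "
from cell import *
print(job_done())"
```

```text
the job is handed in; nothing more can be done
None
```

The job is done and handed in at about 67 s of the 210 s allowed.

- **Plates:** Only the 20 mm and 30 mm plates were on the bench. The long green board at the far edge is not a packing plate, so I left it. I stacked them squarely on the anvil, the 30 mm plate underneath.
- **Reading:** I pressed the cap until the foot met the stack and held it just over a second at about 15–17 N. The cap stopped at 0.202 m, 30 mm down, so the stack is 50 mm thick and the digit is 5.
- **Wheel:** I rolled it up to the end stop past 9 as a reference, then back 2.61 rad.
- **Clearing:** The plates are stacked in the tray, the 30 mm plate on the 20 mm one.

**Last checks:**
- In the final picture the window shows a "5", centred in its frame as far as the low resolution lets me judge.
- The small area around the digit looked the same before and after I cleared the plates. A wider crop around the window differed more, probably because the arm's shadow had moved.
- The gauge is empty, the plates lie flat in the tray, and the bottle, tub and tape roll look untouched.
- The 20 mm plate measured well in the tray. The fit for the 30 mm plate on top was poorer: its centre agreed to 3 mm, but its angle read about 0.03 rad off the lower plate.
- Some plate measurements taken while the arm hid part of the view were unreliable, so I did not use them. For those steps I relied on the measured weights and the pictures.

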